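# Hang two slotted masses on a laptop-hinge tester

## Robot

A 7-joint arm with a two-finger parallel gripper is mounted at the origin on the work surface. World frame = base frame: x ahead of the robot, y to its left, z up, the work surface at z = 0. Lengths are in m, angles in rad, forces in N, time in s.
With the tool pointing down it reaches from about 0.425 to 0.95 m from the base axis. Payload 4.7 kg.
Tool frame: the origin (TCP) lies between the finger pads; the fingertips stand bot.tip_extent ahead of it and the grasp point (between the pads) lies 6 mm ahead of it (bot.tip_extent is the distance from the TCP to the fingertips, in m); z points along the fingers, y is the line along which they close (so a half turn about z gives the same grasp; the last joint's range is limited). The gripper opens to 85 mm and grips with 20 to 120 N. Pads are 22 mm wide; open, the fingers measure 114 mm over their backs; the gripper's body (76 mm by 85 mm) begins 54 mm behind the grasp point. The pads swing forward as they close: fully open they stand 13 mm farther back than shut.
Start: joints at [1.24, 0.469, -0.049, 1.532, 0.024, 1.141, -0.082], TCP at [0.201, -0.644, 0.256] pointing down, gripper open.
Joint ranges: [-2.59, 2.59], [-0.33, 1.99], [-1.39, 1.29], [0.1, 2.45], [-1.04, 4.18], [0.21, 1.99], [-2.66, 2.66]. Speed limits (rad/s): [2.57, 2.57, 3.14, 3.14, 3.14, 3.14, 3.14].

## Interface

Orientations are given as a unit quaternion [x, y, z, w].
In Python, from station import bot gives the robot as it stands.
- The arm moves only by the tool arm_command, never from a script. Its argument "targets" is one flat list of numbers, 6 for each row, row after row: the shift along the world's x, y, z in cm, then the turn, a rotation vector about the world's x, y, z in degrees. A call has 1 to 20 rows; each row shifts and turns the commanded pose from where the row before left it; what a row does not reach is not made up. A row lasts 1/10 s, in which the tool goes at most 50 mm and 8.59 degrees, less where a joint would pass 70% of its speed; a pose out of reach is approached as far as the arm can. A call with a gripper value outside its range is refused whole. "hand" is the opening, from 0 (shut) to 1 (fully open), set as the call begins (left out, the last holds). The fingers move at their own pace and stop on an object; "grip_force" is the grip in N (left out, the last holds). Time passes only in rows, so rows that do not move let the fingers close. It gives the time, the measured TCP pose, the force, the opening and the grip force at its end, in the units of the state.
- bot.get_state(): the state, without advancing time (a new reading comes with each control period).
- bot.get_image(name): name is "scene" or "top" or "wrist"; returns the picture (480x640x3 uint8, red, green, blue); there is no depth.
- bot.camera_model(name): a dict with "K" (3x3 intrinsics, pixels), "extrinsics" (4x4, takes a point from camera to world coordinates). Camera axes: x right, y down, z forward; pixel columns grow to the right and rows downward; lengths in m; the calibration is good to about 2 mm. A picture is of the moment at which its call begins: read the wrist's pose just before it. camera_model takes no time and is no camera call; for the wrist camera it gives the pose at the moment of the call.
- bot.finish_job(): hands the job in; it is judged then, once.
Trained networks look in the newest picture that a camera, given by its name, has taken for a name from the list of things; names that differ only in an ending like _2 or _b are one class to them, and where a whole thing is asked for, a point or a joint stands for the part that bears it (a point fixed in the world has none). Each returns a list of dicts, best first, with "score" (0 to 1); they miss things now and then, are a little off and sometimes report something else, mostly with a low value. They report only what shows in the picture. A call takes as long as a camera call. They do not tell look-alikes from the thing itself.
- bot.search_frame(camera, target): "at" ([column, row] in pixels, amid what is visible of it).
- bot.regions_of(camera, target): "mask" (480x640 bool, what is visible of it) and "at" ([column, row] in pixels, amid what is visible of it).
The state is a dict: "t": time; "joints": joint angles; "joint_vel": joint speeds; "joint_torque": joint torques, N m; "tcp_pos": TCP position; "tcp_rot": TCP orientation; "contact_force": force on the tool from outside, world axes, zero at the start; "torque": the same for the moment, N m; "gripper_width": finger opening in m; "grasp_force": force on a finger pad.
Only numpy, scipy, OpenCV 4.12 (cv2) and the standard library are available. Lean on these libraries where they do the work, as an engineer would, in place of code of your own. Each camera call takes 0.05 s, during which the arm holds its last target. There are 200 camera calls.

## Task

Load the hinge tester: take the two slotted steel masses from their stands and hang them on the swinging weight hanger, the thick one first on the plate and the thin one on top of it, both flat and centred on the stem. Point their slots at least a quarter turn apart so neither can slide off, let go, leave the hanger hanging at rest, and leave the unslotted steel disc where it is.

Things in the scene. Friction and masses are not known exactly. Their poses are not given: they have to be found in the camera images.
- thick: The thick mass: bare-steel slotted disc, 56 mm across, 16 mm thick, 270 g give or take a third. One slot, 8 mm wide, runs from the rim to 3 mm beyond the centre, so a stem can sit at the centre. Origin: centre of the underside; z up; x points to the slot's open mouth. Starts level on stand_a or stand_b, slot facing within 0.75 rad of straight ahead (+x).
- thin: The thin mass: bare-steel slotted disc, 56 mm across, 8 mm thick, 135 g give or take a third. One slot, 8 mm wide, runs from the rim to 3 mm beyond the centre, so a stem can sit at the centre. Origin: centre of the underside; z up; x points to the slot's open mouth. Starts level on stand_a or stand_b, slot facing within 0.75 rad of straight ahead (+x).
- thick_mouth (a point): Middle of the slot's open end of the thick mass, on its rim, 28 mm from the centre, at underside height.
- thin_mouth (a point): Middle of the slot's open end of the thin mass, on its rim, 28 mm from the centre, at underside height.
- hanger_plate (a point): Centre of the top face of the weight hanger's round plate, 40 mm across, 6 mm thick, 150 mm above the bench at rest, free air around and below (a nub hangs 8 mm below). z points up the stem, a rod 5 mm in diameter and 150 mm long. The hanger (0.12 kg) swings freely every way like a damped pendulum, up to 0.25 rad; it cannot sink or rise.
- hanger_hook (a point): Pivot on which the hanger swings, at the top of the stem, 300 mm above the bench. Just above it is the tip of the torque arm: 18 mm wide, underside 319 mm above the bench, with a 20 mm wide saddle at the tip that reaches down to 310 mm and 8 mm past the stem.
- rig: Fixed hinge tester. Origin: on the bench under the hook; x points along the torque arm from stem to column, away from the robot and a little to its left (0.15 to 0.6 rad left of +x). Column 20 mm thick, centred at x = 220 mm, with a clamp block 64 mm wide on top, 340 mm tall in all; foot 18 mm high from x = 175 to 295 mm, 100 mm wide.
- stand_a: Fixed black stand on the robot's left; 70 mm high, top 40 mm across, neck 22 mm, foot 66 mm across and 7 mm high. The rim of a mass lying on it overhangs all round. Origin: centre of its underside.
- stand_b: The same kind of stand on the robot's right.
- plain: A steel disc WITHOUT a slot, 56 mm across and 12 mm thick, lying on a third such stand; not part of the job. Origin: centre of its underside.
Mind the look-alikes: they are no part of the job. Leave any turquoise look-alike of the thin alone. What is shaped like the thick but orange is not meant.

How it is judged:
By the outcome, as a careful person would: the job done as asked, in the order asked, and still so for the second after the job is handed in, with the robot touching nothing.
It also fails if it takes over 72 s, if anything falls off the work surface, if the arm or the gripper's body presses on something with over 40 N, if the wrist force passes 120 N, or if a joint passes its speed limit or range.

## Working session

There is one attempt and no reset: what is moved stays moved. The work goes in short steps, Python scripts to look and compute and a tool call to move; the robot and the scene stay as the last step left them, time stands still between calls to the robot, and variables do not carry over. Pictures are saved under pics/ and viewed, at most 10 in all, crops included, and the job is handed in when it is done.

Besides the shell and the picture viewer there is one more tool, called after "Call:" as name(argument=value, ...) on one line, values as JSON. arm_command: Moves the arm, as the interface text tells. Its arguments: {"type":"object","properties":{"targets":{"type":"array","items":{"type":"number"}},"hand":{"type":"number"},"grip_force":{"type":"number"}},"required":["targets"]}

```bash
mkdir -p pics; ls; python3 - <<'E'
from station import bot
import cv2,numpy as np
s=bot.get_state(); print({k:np.round(v,3) for k,v in s.items()}, bot.tip_extent)
for n in ["scene","top"]:
    im=bot.get_image(n); cv2.imwrite(f"pics/{n}0.png",im[:,:,::-1])
    m=bot.camera_model(n); print(n,np.round(m["K"],1).tolist(),np.round(m["extrinsics"],3).tolist())
    for t in ["thick","thin","plain","stand_a","hanger_plate","hanger_hook","rig","thick_mouth","thin_mouth"]:
        print(t,[(np.round(d["at"]).tolist(),round(d["score"],2)) for d in bot.search_frame(n,t)])
E
```

```text
pics
{'t': np.float64(0.0), 'joints': array([ 1.24 ,  0.469, -0.049,  1.534,  0.024,  1.141, -0.082]), 'joint_vel': array([ 0.001,  0.001,  0.002,  0.   , -0.   ,  0.002,  0.001]), 'joint_torque': array([-0.0000e+00, -5.1031e+01, -4.7000e-02, -2.3771e+01,  1.1000e-02,
        7.0000e-03,  0.0000e+00]), 'tcp_pos': array([ 0.2  , -0.644,  0.255]), 'tcp_rot': array([ 0.989,  0.15 , -0.   , -0.001]), 'contact_force': array([ 0.074,  0.38 , -0.126]), 'torque': array([0.029, 0.027, 0.038]), 'grasp_force': np.float64(0.0), 'gripper_width': np.float64(0.086)} 0.025
scene [[561.8, 0.0, 326.4], [0.0, 561.8, 238.8], [0.0, 0.0, 1.0]] [[0.078, 0.851, -0.52, 1.121], [0.997, -0.063, 0.045, -0.059], [0.006, -0.522, -0.853, 1.159], [0.0, 0.0, 0.0, 1.0]]
thick [([454.0, 227.0], 0.92), ([434.0, 210.0], 0.9)]
thin [([172.0, 237.0], 0.87), ([180.0, 262.0], 0.71), ([232.0, 266.0], 0.6), ([343.0, 255.0], 0.25)]
plain [([199.0, 341.0], 0.62)]
stand_a [([186.0, 283.0], 0.75), ([450.0, 248.0], 0.63)]
hanger_plate [([343.0, 256.0], 0.58)]
hanger_hook [([344.0, 255.0], 0.92)]
rig [([418.0, 323.0], 0.6)]
thick_mouth [([435.0, 205.0], 0.93), ([454.0, 226.0], 0.73)]
thin_mouth [([230.0, 265.0], 0.94), ([174.0, 238.0], 0.59), ([176.0, 266.0], 0.55)]
top [[435.6, 0.0, 315.8], [0.0, 435.6, 245.0], [0.0, 0.0, 1.0]] [[0.022, -0.988, 0.156, 0.337], [-1.0, -0.021, 0.007, -0.024], [-0.004, -0.156, -0.988, 1.216], [0.0, 0.0, 0.0, 1.0]]
thick [([196.0, 268.0], 0.86)]
thin [([438.0, 251.0], 0.89), ([395.0, 268.0], 0.82), ([445.0, 298.0], 0.63)]
plain [([413.0, 191.0], 0.79)]
stand_a [([251.0, 172.0], 0.63), ([422.0, 260.0], 0.57)]
hanger_plate [([304.0, 229.0], 0.6)]
hanger_hook [([298.0, 226.0], 0.64)]
rig [([249.0, 171.0], 0.9)]
thick_mouth [([207.0, 308.0], 0.72), ([193.0, 266.0], 0.7)]
thin_mouth [([390.0, 269.0], 0.78), ([435.0, 255.0], 0.77), ([444.0, 299.0], 0.74), ([294.0, 226.0], 0.67)]
```

View pics/scene0.png

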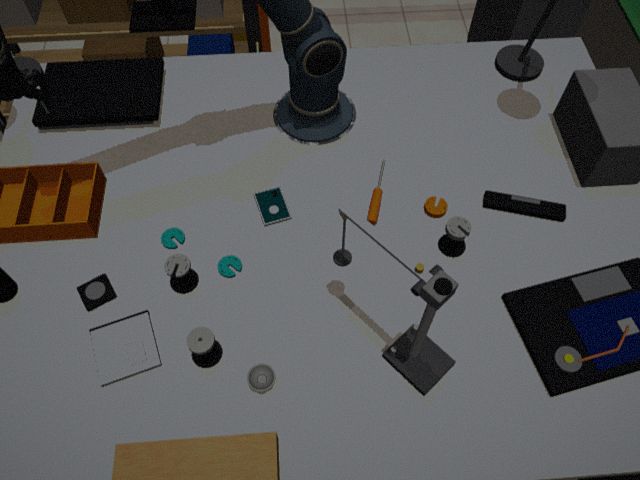

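View pics/top0.png

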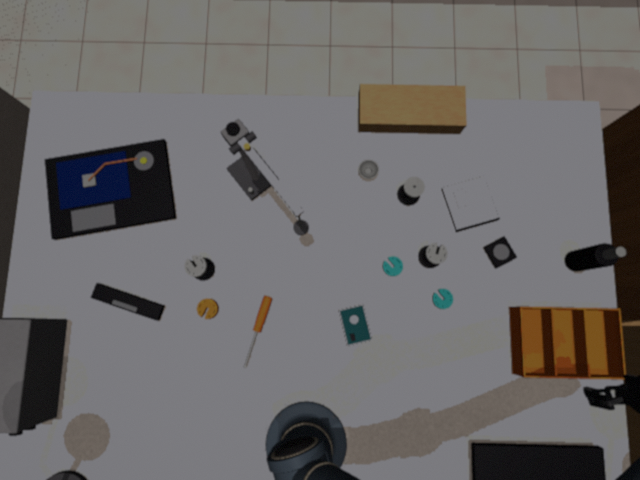

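The scene picture shows steel slotted masses on stands at (457,226) and (178,265), the plain disc at (201,341), and the hanger plate at (342,257). The turquoise and orange look-alikes lie on the bench. The top picture agrees: masses at (196,266) and (433,254), hanger at (301,227).

```bash
cat > h.py <<'E'
from station import bot
import cv2,numpy as np
def onplane(cam,px,z,m=None):
    m=m or bot.camera_model(cam); E=np.array(m["extrinsics"]); K=np.array(m["K"])
    d=E[:3,:3]@np.linalg.solve(K,[px[0],px[1],1]); o=E[:3,3]
    return (o+d*(z-o[2])/d[2])
def proj(cam,P,m=None):
    m=m or bot.camera_model(cam); E=np.array(m["extrinsics"]); K=np.array(m["K"])
    q=K@(E[:3,:3].T@(np.array(P)-E[:3,3])); return q[:2]/q[2]
E
python3 - <<'E'
from h import *
for c,L in {"scene":[("L",(457,225)),("R",(178,264)),("plate",(342,257)),("hook",(341,212)),("column",(440,286))],"top":[("L",(196,266)),("R",(433,254)),("plate",(301,227)),("hook",(298,211)),("column",(234,130))]}.items():
    for n,p in L:
        z={"L":.08,"R":.08,"plate":.15,"hook":.315,"column":.34}[n]
        print(c,n,onplane(c,p,z).round(3))
r=[]
for c,L in {"scene":[(457,228),(178,268),(343,230)],"top":[(196,266),(433,254),(301,222)]}.items():
    im=cv2.imread(f"pics/{c}0.png")
    r.append(np.hstack([cv2.resize(im[y-32:y+32,x-32:x+32],(264,264),interpolation=cv2.INTER_CUBIC) for x,y in L]))
cv2.imwrite("pics/c0.png",np.clip(np.vstack(r)*1.6,0,255).astype(np.uint8))
E
```

```text
scene L [0.449 0.299 0.08 ]
scene R [ 0.504 -0.331  0.08 ]
scene plate [0.553 0.023 0.15 ]
scene hook [0.552 0.016 0.315]
scene column [0.726 0.162 0.34 ]
top L [0.455 0.297 0.08 ]
top R [ 0.5   -0.325  0.08 ]
top plate [0.551 0.022 0.15 ]
top hook [0.552 0.022 0.315]
top column [0.72  0.162 0.34 ]
```

View pics/c0.png

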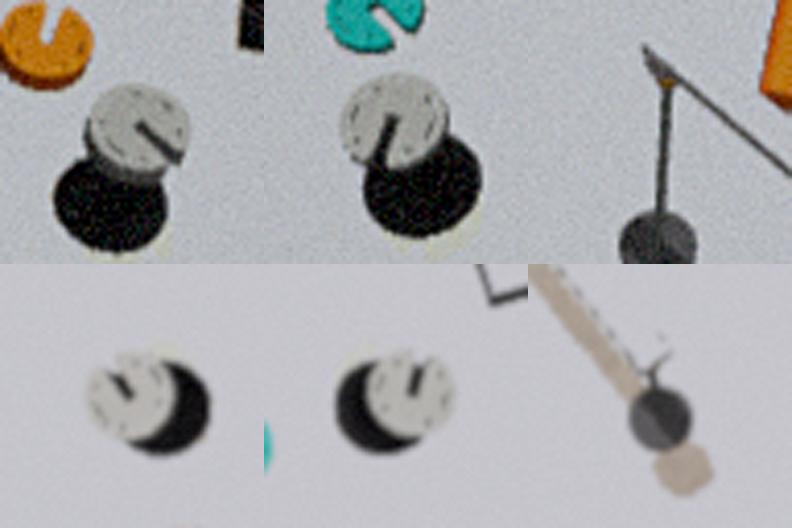

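```bash
cat >> h.py <<'E'
from scipy.spatial.transform import Rotation as Rt
def Rtool(a,th,flip=0):
    """tool z toward azimuth a (deg), tilted th deg from straight down; flip: tool x reversed"""
    a,th=np.radians([a,th]); h=np.array([np.cos(a),np.sin(a),0]); u=np.array([0,0,1.])
    z=np.sin(th)*h-np.cos(th)*u; x=np.cos(th)*h+np.sin(th)*u
    if flip: x=-x
    return Rt.from_matrix(np.stack([x,np.cross(z,x),z],1))
def go(tcp,R,p0=None,R0=None):
    s=bot.get_state(); p0=s["tcp_pos"] if p0 is None else p0; R0=Rt.from_quat(s["tcp_rot"]) if R0 is None else R0
    d=(np.array(tcp)-p0)*100; w=(R*R0.inv()).as_rotvec(degrees=True)
    n=int(np.ceil(max(np.linalg.norm(d)/4.0,np.linalg.norm(w)/7.5,1)))
    print("shift",d.round(2),"rot",w.round(1),"rows",n,"per row",(d/n).round(2),(w/n).round(2))
def tcp_for(c,R,ahead=.006,up=0):
    """TCP so that point c lies 'ahead' along tool z; up: shift of the tool normal to its axis, upward"""
    M=R.as_matrix(); n=M[:,0]*np.sign(M[2,0]) if abs(M[2,0])>1e-6 else 0
    return np.array(c)-ahead*M[:,2]+up*n
E
python3 - <<'E'
from h import *
R=Rtool(64,50); g=tcp_for([.452,.298,.078],R); M=R.as_matrix()
pre=g-.10*M[:,2]; print(g,pre)
s=bot.get_state(); p=s["tcp_pos"];R0=Rt.from_quat(s["tcp_rot"])
Rd=Rtool(64,0)
w=[[.41,-.25,.30],[.43,.0,.30]]
go(w[0],R0);go(w[1],R0,w[0],R0);go(pre,R,w[1],R0)
E
```

```text
[0.44998513 0.2938689  0.08185673] [0.41640395 0.22501728 0.14613549]
shift [20.93 39.45  4.36] rot [0. 0. 0.] rows 12 per row [1.74 3.29 0.36] [0. 0. 0.]
shift [ 2. 25.  0.] rot [0. 0. 0.] rows 7 per row [0.29 3.57 0.  ] [0. 0. 0.]
shift [ -1.36  22.5  -15.39] rot [ 33.4 -38.9  43.6] rows 9 per row [-0.15  2.5  -1.71] [ 3.72 -4.33  4.85]
```

Call:
arm_command(targets=[1.74, 3.29, 0.36, 0, 0, 0, 1.74, 3.29, 0.36, 0, 0, 0, 1.74, 3.29, 0.36, 0, 0, 0, 1.74, 3.29, 0.36, 0, 0, 0, 1.74, 3.29, 0.36, 0, 0, 0, 1.74, 3.29, 0.36, 0, 0, 0, 1.74, 3.29, 0.36, 0, 0, 0, 1.74, 3.29, 0.36, 0, 0, 0, 1.74, 3.29, 0.36, 0, 0, 0, 1.74, 3.29, 0.36, 0, 0, 0, 1.74, 3.29, 0.36, 0, 0, 0, 1.74, 3.29, 0.36, 0, 0, 0, 0.29, 3.57, 0, 0, 0, 0, 0.29, 3.57, 0, 0, 0, 0, 0.29, 3.57, 0, 0, 0, 0, 0.29, 3.57, 0, 0, 0, 0, 0.29, 3.57, 0, 0, 0, 0, 0.29, 3.57, 0, 0, 0, 0, 0.29, 3.57, 0, 0, 0, 0], hand=1)

```text
t: 2.9
tcp_pos: [0.4297, 0.0016, 0.2999]
tcp_rot: [0.989, 0.15, 0.0, 0.0]
contact_force: [0.5, 0.1, -0.0]
gripper_width: 0.0853
grasp_force: 0.0
```

Call:
arm_command(targets=[-0.15, 2.5, -1, 3.72, -4.33, 4.85, -0.15, 2.5, -1, 3.72, -4.33, 4.85, -0.15, 2.5, -1, 3.72, -4.33, 4.85, -0.15, 2.5, -1, 3.72, -4.33, 4.85, -0.15, 2.5, -1, 3.72, -4.33, 4.85, -0.15, 2.5, -1, 3.72, -4.33, 4.85, -0.15, 2.5, -1, 3.72, -4.33, 4.85, -0.15, 2.5, -1, 3.72, -4.33, 4.85, -0.15, 2.5, -1, 3.72, -4.33, 4.85, 0, 0, 0, 0, 0, 0, 0, 0, 0, 0, 0, 0])

```text
t: 4.0
tcp_pos: [0.4187, 0.1816, 0.2094]
tcp_rot: [0.84, 0.429, 0.276, -0.186]
contact_force: [-0.1, -0.5, 0.2]
gripper_width: 0.0854
grasp_force: 0.0
```

```bash
python3 - <<'E'
from h import *
s=bot.get_state(); print({k:np.round(s[k],3) for k in ["t","joints","tcp_pos","contact_force"]})
R=Rtool(64,50); g=tcp_for([.452,.298,.078],R)
go(g-.10*R.as_matrix()[:,2],R)
cv2.imwrite("pics/w1.png",bot.get_image("wrist")[:,:,::-1])
E
```

```text
{'t': np.float64(4.0), 'joints': array([ 0.776,  0.18 , -1.043,  2.348, -1.   ,  0.398,  0.032]), 'tcp_pos': array([0.419, 0.182, 0.209]), 'contact_force': array([-0.081, -0.533,  0.207])}
shift [-0.23  4.34 -6.33] rot [ 7.6 -9.4  7.9] rows 2 per row [-0.11  2.17 -3.16] [ 3.82 -4.7   3.97]
```

View pics/w1.png

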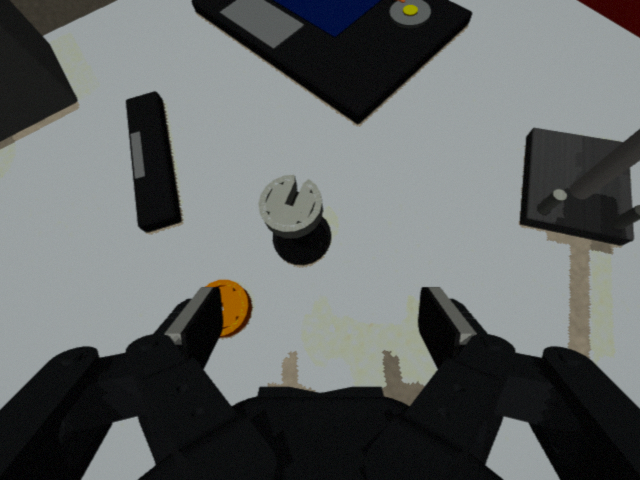

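Wrist view: the thick sits at (291,210) with its slot pointing up, nearly along the tool. The fingers show at the bottom. The arm didn't reach the full tilt because joints 3 and 5 are near their limits, so I'll identify the kinematics to plan the posture.

```bash
python3 - <<'E'
from h import *
import itertools
from scipy.optimize import least_squares
q0=np.array([1.24,.469,-.049,1.534,.024,1.141,-.082]); p0=np.array([.2005,-.644,.2555]); R0=Rt.from_quat([.989,.15,0,-.001])
s=bot.get_state(); data=[(q0,p0,R0),(np.array(s["joints"]),np.array(s["tcp_pos"]),Rt.from_quat(s["tcp_rot"]))]
print((data[1][2].as_matrix()).round(2).tolist())
best=[]
for sg in itertools.product([1,-1],repeat=4):
    ang=[]
    Rs=[]
    for q,p,R in data:
        A=Rt.identity(); fr=[]
        for i in range(7):
            A=A*(Rt.from_euler('z',sg[i//2]*q[i]) if i%2==0 else Rt.from_euler('y',q[i])); fr.append(A)
        Rs.append((fr,p,R))
    T=[fr[6].inv()*R for fr,p,R in Rs]
    best.append(((T[0].inv()*T[1]).magnitude(),sg,T[0].as_rotvec().round(3),Rs))
best.sort(key=lambda b:b[0])
for b in best[:4]:
    # linear fit: p = d0 z + Rse*(a,d) + ...
    rows=[];rhs=[]
    for fr,p,R in b[3]:
        z=np.array([0,0,1.]);x=np.array([1.,0,0])
        cols=[z,fr[1].apply(z),fr[2].apply(x)-fr[3].apply(x),fr[3].apply(z),fr[5].apply(z)]
        rows.append(np.stack(cols,1));rhs.append(p)
    A=np.vstack(rows);y=np.hstack(rhs); sol,res,rk,sv=np.linalg.lstsq(A,y,rcond=None)
    print(round(b[0],4),b[1],b[2],sol.round(3),(A@sol-y).round(4),sv.round(2))
E
```

```text
[[0.48, 0.82, 0.31], [0.62, -0.56, 0.55], [0.62, -0.07, -0.78]]
0.0015 (-1, -1, -1, -1) [0.    0.    1.572] [0.142 0.593 0.005 0.44  0.237] [ 0.039   0.014  -0.0027 -0.0007 -0.0007  0.0027] [2.68 2.39 0.56 0.28 0.16]
0.2293 (-1, -1, -1, 1) [0.    0.    1.736] [0.142 0.593 0.005 0.44  0.237] [ 0.039   0.014  -0.0027 -0.0007 -0.0007  0.0027] [2.68 2.39 0.56 0.28 0.16]
0.6047 (1, -1, 1, 1) [ 0.027  0.045 -2.087] [ 2.278  0.104 -0.497  0.097  1.956] [-0.434   0.1704 -0.1062 -0.0982 -0.0524  0.1062] [2.69 2.39 0.55 0.25 0.07]
0.8216 (1, -1, 1, -1) [ 0.031  0.044 -2.251] [ 2.278  0.104 -0.497  0.097  1.956] [-0.434   0.1704 -0.1062 -0.0982 -0.0524  0.1062] [2.69 2.39 0.55 0.25 0.07]
```

Call:
arm_command(targets=[0, -3, 2, -4, 4, -4, 0, -3, 2, -4, 4, -4, 0, -3, 2, -4, 4, -4])

```text
t: 4.35
tcp_pos: [0.4182, 0.0992, 0.2664]
tcp_rot: [0.914, 0.352, 0.168, -0.116]
contact_force: [0.8, 1.5, -0.6]
gripper_width: 0.0852
grasp_force: 0.0
```

```bash
python3 -c "
from h import *
s=bot.get_state();print([np.round(s[k],4).tolist() for k in ('joints','tcp_pos','tcp_rot')])"
```

```text
[[0.7085, -0.0246, -0.8088, 2.1988, -0.4925, 0.7473, -0.6086], [0.4182, 0.0992, 0.2664], [0.9136, 0.3519, 0.1679, -0.1155]]
```

Call:
arm_command(targets=[0.5, -3.5, 2, -4, 4, 4, 0.5, -3.5, 2, -4, 4, 4, 0.5, -3.5, 0, -4, 4, 4])

```text
t: 4.65
tcp_pos: [0.4355, -0.0063, 0.3091]
tcp_rot: [0.891, 0.448, 0.022, -0.071]
contact_force: [0.0, 0.7, 0.2]
gripper_width: 0.0858
grasp_force: 0.0
```

```bash
python3 -c "
from h import *
s=bot.get_state();print([np.round(s[k],4).tolist() for k in ('joints','tcp_pos','tcp_rot')])"
```

```text
[[0.7294, 0.0944, -0.7545, 1.9491, -0.0913, 1.1454, -0.624], [0.4355, -0.0063, 0.3091], [0.891, 0.4479, 0.0225, -0.071]]
```

```bash
cat > kin.py <<'E'
from h import *
C=None
LO=np.array([-2.59,-.33,-1.39,.1,-1.04,.21,-2.66]);HI=np.array([2.59,1.99,1.29,2.45,4.18,1.99,2.66])
def frames(q):
    A=Rt.identity(); fr=[]
    for i in range(7):
        A=A*(Rt.from_euler('z',-q[i]) if i%2==0 else Rt.from_euler('y',q[i])); fr.append(A)
    return fr
def cols(fr):
    x,y,z=np.eye(3)
    return np.stack([z,fr[1].apply(z),fr[1].apply(x),fr[3].apply(x),fr[3].apply(z),fr[5].apply(z),fr[5].apply(x)],1)
D=[([1.24,.469,-.049,1.534,.024,1.141,-.082],[.2005,-.644,.2555]),
([.776,.18,-1.043,2.348,-1.0,.398,.032],[.4187,.1816,.2094]),
([0.7085,-0.0246,-0.8088,2.1988,-0.4925,0.7473,-0.6086],[0.4182,0.0992,0.2664]),
([0.7294,0.0944,-0.7545,1.9491,-0.0913,1.1454,-0.624],[0.4355,-0.0063,0.3091])]
A=np.vstack([cols(frames(q)) for q,_ in D]);y=np.hstack([p for _,p in D])
C,_,rk,sv=np.linalg.lstsq(A,y,rcond=None)
T7=Rt.from_euler('z',np.pi/2)
def fk(q):
    fr=frames(q); return cols(fr)@C,fr[6]*T7
def err(q,p,R,w=.3):
    a,b=fk(q); return np.r_[p-a,w*(R*b.inv()).as_rotvec()]
def jac(q):
    e=1e-5;p,R=fk(q);J=np.zeros((6,7))
    for i in range(7):
        d=q.copy();d[i]+=e;a,b=fk(d);J[:,i]=np.r_[(a-p),(b*R.inv()).as_rotvec()]/e
    return J
if __name__=="__main__":
    print(C.round(4),sv.round(3),(A@C-y).round(4))
    # simulate pinv from t=4.35 to t=4.65
    q=np.array(D[2][0]);p,R=fk(q)
    for i in range(30):
        d=np.r_[.005/10,-.035/10,(.02 if i<20 else 0)/10,np.radians([-.4,.4,.4])]
        q=q+np.linalg.pinv(jac(q))@d
    print(q.round(3),D[3][0]); print(fk(q)[0])
E
python3 kin.py
```

```text
[ 0.1614  0.5672  0.0402 -0.0195  0.4535  0.23    0.0413] [3.908 3.253 1.246 0.534 0.403 0.341 0.15 ] [ 0.036   0.0168 -0.0084  0.0029 -0.0012 -0.002  -0.0049  0.0037  0.0018
  0.0044 -0.0006  0.0085]
[ 0.728  0.079 -0.751  1.986 -0.104  1.124 -0.62 ] [0.7294, 0.0944, -0.7545, 1.9491, -0.0913, 1.1454, -0.624]
[ 0.428257   -0.0029861   0.30844221]
```

```bash
python3 - <<'E'
from kin import *
import itertools
F=[frames(q) for q,_ in D]
names={}
for i in (0,1,2,3,4,5,6):
    for k,c in enumerate("xyz"):
        names[f"{i}{c}"]=np.hstack([fr[i].apply(np.eye(3)[k]) for fr in F])
names["bx"]=np.tile([1,0,0.],4);names["by"]=np.tile([0,1.,0],4);names["bz"]=np.tile([0,0,1.],4)
base=["bz","1z","3z","5z"]; cand=["0x","1x","1y","2x","3x","3y","5x","5y","6x","6y","bx","by"]
out=[]
for n in (0,1,2,3):
    for ex in itertools.combinations(cand,n):
        M=np.stack([names[k] for k in base+list(ex)],1); s,_,_,_=np.linalg.lstsq(M,y,rcond=None)
        out.append((n,np.abs(M@s-y).max(),ex,s.round(4)))
for n in (0,1,2,3):
    for o in sorted([o for o in out if o[0]==n],key=lambda o:o[1])[:4]:print(o[0],round(o[1],4),o[2],o[3])
E
```

```text
0 0.0399 () [0.1435 0.5866 0.4527 0.2222]
1 0.0067 ('5y',) [ 0.205   0.5982  0.4471  0.2927 -0.0378]
1 0.0105 ('1y',) [ 0.2521  0.5407  0.4804  0.2754 -0.043 ]
1 0.0121 ('3y',) [ 0.1981  0.5781  0.4467  0.2742 -0.0316]
1 0.0129 ('6y',) [ 0.2299  0.5623  0.4695  0.2693 -0.0365]
2 0.0001 ('1y', '3y') [ 0.2385  0.5534  0.4674  0.2808 -0.0272 -0.0152]
2 0.0033 ('3y', 'bx') [ 0.2157  0.5655  0.4646  0.2696 -0.0296 -0.0159]
2 0.0034 ('1y', '6x') [ 0.2618  0.5331  0.4653  0.2859 -0.0392 -0.014 ]
2 0.0039 ('5x', '5y') [ 0.2203  0.5888  0.4259  0.3115 -0.0194 -0.0397]
3 0.0001 ('1y', '3y', '6x') [ 2.380e-01  5.539e-01  4.676e-01  2.807e-01 -2.700e-02 -1.550e-02
  4.000e-04]
3 0.0001 ('1y', '3y', 'by') [ 2.379e-01  5.539e-01  4.674e-01  2.807e-01 -2.730e-02 -1.530e-02
  3.000e-04]
3 0.0001 ('1y', '3y', 'bx') [ 2.381e-01  5.536e-01  4.674e-01  2.806e-01 -2.670e-02 -1.550e-02
 -3.000e-04]
3 0.0001 ('1x', '1y', '3y') [ 2.380e-01  5.538e-01  4.674e-01  2.807e-01 -3.000e-04 -2.700e-02
 -1.540e-02]
```

```bash
python3 - <<'E'
s=open('kin.py').read()
s=s.replace("fr[1].apply(z),fr[1].apply(x),fr[3].apply(x),fr[3].apply(z),fr[5].apply(z),fr[5].apply(x)]","fr[1].apply(z),fr[3].apply(z),fr[5].apply(z),fr[1].apply(y),fr[3].apply(y)]")
s=s.replace('if __name__','''def lim(q): return np.minimum(q-LO,HI-q).min()
from scipy.optimize import least_squares
def ik(p,R,seeds):
    out=[]
    for q0 in seeds:
        r=least_squares(lambda q:np.r_[err(q,p,R)*100,.02*(q-q0)],np.clip(q0,LO+.06,HI-.06),bounds=(LO+.05,HI-.05),max_nfev=40)
        if np.abs(err(r.x,p,R)).max()<.004: out.append(r.x)
    return out
if __name__''')
open('kin.py','w').write(s)
E
cat > scan.py <<'E'
from kin import *
import sys
from multiprocessing import Pool
rng=np.random.default_rng(0); S=rng.uniform(LO,HI,(14,7))
pts={"thickstand":([.452,.298,.1],range(4,90,20)),"hang":([.552,.022,.19],range(-90,91,30)),"thinstand":([.502,-.328,.09],range(-60,21,20))}
def f(j):
    n,th,a,fl=j; R=Rtool(a,th,fl); o=ik(tcp_for(pts[n][0],R),R,S)
    if not o: return None
    b=max(o,key=lim); return n,th,a,fl,len(o),round(float(lim(b)),2),b.round(2).tolist()
if __name__=="__main__":
    jobs=[(n,th,a,fl) for n in pts for th in (48,60,75) for a in pts[n][1] for fl in (0,1)]
    with Pool() as P:
        for r in P.imap(f,jobs):
            if r: print(*r)
E
nproc; export OMP_NUM_THREADS=1; time python3 scan.py
```

```text
4
thickstand 48 4 0 3 0.08 [-0.05, 0.81, -1.2, 2.37, 1.91, 1.36, 2.31]
thickstand 48 4 1 7 0.09 [0.01, 0.91, -1.3, 2.36, 1.93, 1.47, -0.78]
thickstand 48 64 0 1 0.05 [0.47, 0.73, -1.09, 2.36, 2.97, 0.26, 2.6]
thickstand 48 64 1 3 0.09 [0.57, 0.88, -1.26, 2.36, 2.42, 0.34, 0.07]
thickstand 48 84 0 3 0.05 [0.66, 1.03, -1.34, 2.21, 1.04, 0.26, -1.34]
thickstand 48 84 1 4 0.05 [0.66, 1.03, -1.34, 2.21, 1.04, 0.26, 1.8]
thickstand 60 64 1 4 0.05 [0.67, 1.15, -1.34, 2.4, 2.73, 0.46, 0.02]
hang 48 -90 0 5 0.41 [-0.44, 0.52, -0.04, 1.85, 0.77, 1.33, 2.25]
hang 48 -90 1 9 0.59 [-0.3, 0.53, -0.24, 1.85, 0.83, 1.4, -0.95]
hang 48 -60 0 5 0.38 [0.21, 0.57, -0.94, 2.07, 1.31, 1.42, 2.24]
hang 48 -60 1 9 0.38 [0.07, 0.49, -0.74, 2.07, 1.25, 1.3, -0.88]
hang 48 -30 0 4 0.17 [0.4, 0.42, -0.99, 2.28, 1.63, 1.01, 2.44]
hang 48 -30 1 9 0.17 [0.49, 0.49, -1.13, 2.28, 1.65, 1.09, -0.69]
hang 48 0 0 3 0.07 [0.76, 0.36, -1.08, 2.38, 2.17, 0.52, 2.53]
hang 48 0 1 6 0.07 [0.9, 0.47, -1.28, 2.38, 2.07, 0.63, -0.46]
hang 48 60 0 8 0.15 [0.92, 0.49, -0.81, 2.11, -0.89, 0.58, 0.43]
hang 48 60 1 6 0.05 [0.83, 0.4
[... 2736 characters left out ...]
3, -0.31, 2.31, 4.01, 0.76, 1.52]
thinstand 60 0 1 8 0.16 [1.48, 0.8, -0.83, 2.29, 3.77, 0.49, -1.21]
thinstand 60 20 0 7 0.05 [1.68, 0.99, -1.04, 2.1, -0.99, 0.26, 0.77]
thinstand 60 20 1 6 0.05 [1.68, 0.99, -1.04, 2.1, -0.99, 0.26, -2.38]
thinstand 75 -60 0 6 0.08 [0.56, 0.85, -0.52, 2.37, 2.27, 1.61, 1.81]
thinstand 75 -60 1 9 0.09 [0.92, 1.09, -0.97, 2.36, 2.42, 1.89, -0.99]
thinstand 75 0 0 4 0.12 [1.17, 0.81, -0.36, 2.33, 4.01, 1.09, 1.72]
thinstand 75 0 1 5 0.15 [1.71, 1.17, -1.06, 2.3, 3.73, 0.57, -0.8]
thinstand 75 20 0 9 0.05 [1.82, 1.29, -1.18, 2.09, -0.99, 0.26, 0.98]
thinstand 75 20 1 6 0.05 [1.82, 1.29, -1.18, 2.09, -0.99, 0.26, -2.16]
real	0m41.652s
user	2m40.159s
sys	0m0.328s
```

```bash
sed -i 's/(48,60,75)/(36,)/; s/tcp_for(pts\[n\]\[0\],R)/tcp_for(pts[n][0],R,.020,-.004)/; s/range(4,90,20)/range(-10,100,18)/; s/range(-60,21,20)/range(-75,36,18)/' scan.py; OMP_NUM_THREADS=1 python3 scan.py
```

```text
thickstand 36 -10 0 3 0.23 [-0.14, 0.63, -1.05, 2.22, 1.49, 1.12, 2.37]
thickstand 36 -10 1 7 0.22 [-0.19, 0.58, -0.98, 2.23, 1.46, 1.06, -0.77]
thickstand 36 8 0 3 0.11 [-0.01, 0.59, -1.09, 2.31, 1.67, 0.92, 2.55]
thickstand 36 8 1 5 0.14 [0.06, 0.66, -1.19, 2.31, 1.68, 1.01, -0.57]
thickstand 36 26 0 3 0.08 [-0.16, 0.39, -0.71, 2.37, 1.96, 0.45, 2.57]
thickstand 36 26 1 4 0.09 [0.22, 0.64, -1.22, 2.36, 1.84, 0.77, -0.33]
thickstand 36 44 0 3 0.05 [0.07, 0.42, -0.79, 2.37, 2.33, 0.26, 2.61]
thickstand 36 44 1 6 0.1 [0.39, 0.67, -1.25, 2.35, 1.9, 0.54, 0.02]
thickstand 36 62 0 4 0.12 [0.52, 0.73, -1.27, 2.3, 1.62, 0.33, -2.46]
thickstand 36 62 1 3 0.07 [0.54, 0.77, -1.32, 2.29, 1.62, 0.39, 0.7]
thickstand 36 80 0 8 0.09 [0.59, 0.83, -1.3, 2.2, 0.93, 0.35, -1.43]
thickstand 36 80 1 4 0.05 [0.53, 0.73, -1.18, 2.2, 0.61, 0.26, 1.99]
thickstand 36 98 0 8 0.27 [0.3, 0.6, -0.81, 2.09, -0.42, 0.48, 0.12]
thickstand 36 98 1 11 0.05 [-0.07, 0.47, -0.32, 2.11, -0.88, 0.63, -2.61]
hang 36 -90 0 5 0.31 [-0.31, 0.44, -0.14, 1.85, 0.66, 1.25, 2.35]
hang 36 -90 1 9 0.62 [-0.02, 0.5, -0.53, 1.83, 0.
[... 994 characters left out ...]
, -0.49]
thinstand 36 -39 0 5 0.11 [0.74, 0.42, -0.36, 2.27, 2.06, 0.32, 2.49]
thinstand 36 -39 1 9 0.2 [1.25, 0.62, -1.01, 2.25, 1.86, 0.64, -0.29]
thinstand 36 -21 0 2 0.05 [0.24, 0.42, 0.39, 2.3, 4.13, 0.32, 0.71]
thinstand 36 -21 1 8 0.21 [1.42, 0.67, -1.08, 2.24, 1.89, 0.43, 0.07]
thinstand 36 -3 0 4 0.05 [1.54, 0.73, -1.11, 2.17, 1.47, 0.26, -2.28]
thinstand 36 -3 1 4 0.14 [1.58, 0.79, -1.2, 2.17, 1.5, 0.35, 0.85]
thinstand 36 15 0 9 0.13 [1.2, 0.54, -0.55, 2.09, -0.85, 0.34, 0.23]
thinstand 36 15 1 4 0.12 [1.66, 0.92, -1.27, 2.07, 0.94, 0.43, 1.76]
thinstand 36 33 0 9 0.32 [1.56, 0.83, -1.07, 1.95, 0.2, 0.53, -0.42]
thinstand 36 33 1 10 0.17 [1.63, 0.94, -1.22, 1.95, 0.49, 0.58, 2.47]
```

```bash
cat > sim.py <<'E'
from kin import *
from scipy.spatial.transform import Slerp
def run(q,way,verbose=1):
    """way: list of (name,p,R); pinv-follow straight moves; return q, worst margin"""
    worst=9
    for n,p,R in way:
        p0,R0=fk(q); w=(R*R0.inv()).as_rotvec(); N=40; m=9
        for i in range(N):
            pt=p0+(p-p0)*(i+1)/N; Rt_=Rt.from_rotvec(w*(i+1)/N)*R0
            e=np.r_[pt-fk(q)[0],(Rt_*fk(q)[1].inv()).as_rotvec()]
            q=q+np.linalg.pinv(jac(q),rcond=.02)@e; m=min(m,lim(q))
        worst=min(worst,m)
        if verbose: print(n,"margin",round(m,2),q.round(2).tolist())
    return q,worst
h=lambda a:np.array([np.cos(np.radians(a)),np.sin(np.radians(a)),0])
Z=np.array([0,0,1.])
AH,UP=.020,-.004
HG=np.array([.552,.0222,.150])
E
cat > plan1.py <<'E'
from sim import *
m=bot.camera_model("wrist");s=bot.get_state();E=np.array(m["extrinsics"]);Rn=Rt.from_quat(s["tcp_rot"])
print("cam in tool",Rn.inv().apply(E[:3,3]-s["tcp_pos"]).round(3))
c=np.array([.452,.298,.078]);slot=44
def way(th,a,ah):
    R=Rtool(a,th);T=lambda x:tcp_for(x,R,AH,UP); Rh=Rtool(ah,th);Th=lambda x:tcp_for(x,Rh,AH,UP)
    sh=ah+slot-a; hc=HG+.008*Z
    return [("pre",T(c+.07*Z-.03*h(a)),R),("grasp",T(c),R),("lift",T(c+.12*Z),R),("mid",Th([.46,.1,.21]),Rh),("before",Th(hc+.04*Z-.05*h(sh)),Rh),("in",Th(hc+.04*Z),Rh),("down",Th(hc),Rh)]
q=np.array(s["joints"])
for th in (36,40,45):
    for a in (90,98,104):
        for ah in (90,100,110): print(th,a,ah,round(run(q,way(th,a,ah),0)[1],2))
run(q,way(40,98,105))
E
python3 plan1.py
```

```text
cam in tool [ 0.071 -0.001 -0.117]
36 90 90 0.1
36 90 100 0.1
36 90 110 0.1
36 98 90 0.21
36 98 100 0.21
36 98 110 0.21
36 104 90 0.28
36 104 100 0.29
36 104 110 0.29
40 90 90 0.07
40 90 100 0.07
40 90 110 0.07
40 98 90 0.2
40 98 100 0.2
40 98 110 0.2
40 104 90 0.27
40 104 100 0.28
40 104 110 0.29
45 90 90 0.05
45 90 100 0.05
45 90 110 0.05
45 98 90 0.19
45 98 100 0.19
45 98 110 0.19
45 104 90 0.25
45 104 100 0.27
45 104 110 0.28
pre margin 0.35 [0.56, 0.62, -1.04, 2.07, -0.28, 0.58, 0.02]
grasp margin 0.2 [0.43, 0.74, -0.96, 2.1, -0.24, 0.41, 0.02]
lift margin 0.2 [0.54, 0.54, -1.08, 2.03, -0.33, 0.64, -0.04]
mid margin 0.28 [0.91, 0.58, -1.09, 1.96, -0.22, 1.01, 0.26]
before margin 0.3 [0.96, 0.69, -0.99, 1.77, -0.11, 1.17, 0.34]
in margin 0.4 [0.86, 0.72, -0.98, 1.72, -0.11, 1.15, 0.28]
down margin 0.41 [0.84, 0.76, -0.95, 1.75, -0.08, 1.09, 0.29]
```

```bash
sed -i 's/AH,UP=.*/AH,UP=.017,-.002/' sim.py; python3 - <<'E'
from sim import *
R=Rtool(98,46);c=np.array([.452,.298,.078])
go(tcp_for(c+.08*Z-.03*h(98),R,AH,UP),R)
E
```

```text
shift [  2.25  26.11 -14.07] rot [ 38.2 -15.8  40.3] rows 8 per row [ 0.28  3.26 -1.76] [ 4.77 -1.97  5.04]
```

Call:
arm_command(targets=[0.19, 2.18, -1.17, 3.18, -1.32, 3.36, 0.19, 2.18, -1.17, 3.18, -1.32, 3.36, 0.19, 2.18, -1.17, 3.18, -1.32, 3.36, 0.19, 2.18, -1.17, 3.18, -1.32, 3.36, 0.19, 2.18, -1.17, 3.18, -1.32, 3.36, 0.19, 2.18, -1.17, 3.18, -1.32, 3.36, 0.19, 2.18, -1.17, 3.18, -1.32, 3.36, 0.19, 2.18, -1.17, 3.18, -1.32, 3.36, 0.19, 2.18, -1.17, 3.18, -1.32, 3.36, 0.19, 2.18, -1.17, 3.18, -1.32, 3.36, 0.19, 2.18, -1.17, 3.18, -1.32, 3.36, 0.19, 2.18, -1.17, 3.18, -1.32, 3.36, 0, 0, 0, 0, 0, 0])

```text
t: 5.95
tcp_pos: [0.4559, 0.2585, 0.1605]
tcp_rot: [0.602, 0.696, 0.251, -0.3]
contact_force: [-0.1, -0.7, 0.6]
gripper_width: 0.0856
grasp_force: 0.0
```

```bash
cat > look.py <<'E'
from sim import *
def disc(name,ztop,guess,tag):
    """fit disc top centre & slot azimuth from the wrist picture"""
    m=bot.camera_model("wrist"); im=bot.get_image("wrist"); cv2.imwrite(f"pics/{tag}.png",im[:,:,::-1])
    # resample onto the plane z=ztop: 0.25 mm grid, 80 mm square about guess
    n=320; g=(np.arange(n)-n/2)*.00025
    E=np.array(m["extrinsics"]);K=np.array(m["K"])
    X,Y=np.meshgrid(guess[0]+g,guess[1]+g,indexing="ij")
    P=np.stack([X,Y,np.full_like(X,ztop)],-1)-E[:3,3]; q=P@E[:3,:3]@K.T
    mp=(q[...,:2]/q[...,2:]).astype(np.float32)
    pa=cv2.remap(im,mp[...,0],mp[...,1],cv2.INTER_LINEAR); cv2.imwrite(f"pics/{tag}_p.png",cv2.resize(pa,(480,480))[:,:,::-1])
    det=bot.regions_of("wrist",name)
    for d in det[:3]: print(d["score"],np.round(d["at"]),"->",onplane("wrist",d["at"],ztop,m).round(4),d["mask"].sum())
    return pa,det,m,mp
if __name__=="__main__":
    import sys
    s=bot.get_state();print(s["joints"].round(3),s["tcp_pos"].round(4))
    name,z,x,y,tag=sys.argv[1],*map(float,sys.argv[2:5]),sys.argv[5]
    pa,det,m,mp=disc(name,z,(x,y),tag)
    near=[d for d in det if np.linalg.norm(np.array(onplane("wrist",d["at"],z,m))[:2]-[x,y])<.03]
    if near:
        M=cv2.remap(near[0]["mask"].astype(np.uint8)*255,mp[...,0],mp[...,1],cv2.INTER_LINEAR)
        cv2.imwrite(f"pics/{tag}_m.png",cv2.resize(np.hstack([M,cv2.cvtColor(pa,cv2.COLOR_RGB2GRAY)]),(800,400)))
E
python3 look.py thick .086 .452 .298 w2
```

```text
[ 0.596  0.69  -1.065  2.078 -0.379  0.576  0.145] [0.4559 0.2585 0.1605]
0.85 [330. 294.] -> [0.4552 0.2952 0.086 ] 5645
0.6 [225. 325.] -> [0.3936 0.2661 0.086 ] 671
```

View pics/w2_m.png

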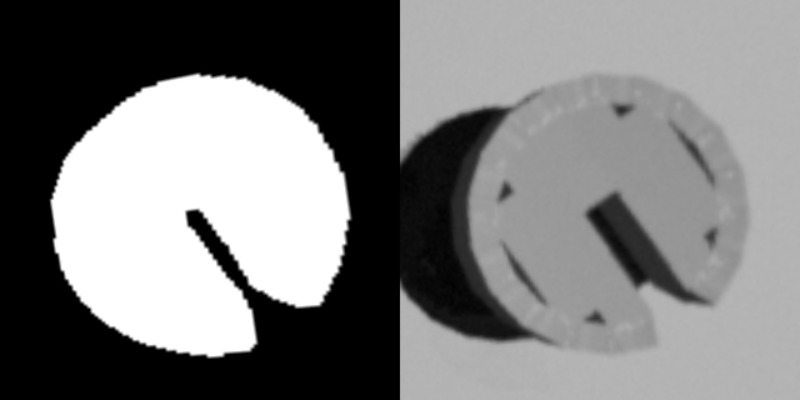

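The rectified patch shows the thick's top centred at (608,213), which is 1.6 mm in +y and 2.6 mm in +x from my guess. Its slot azimuth is about 41°.

```bash
python3 - <<'E'
from sim import *
R=Rtool(98,46);c=np.array([.4546,.2996,.078])
go(tcp_for(c,R,AH,UP),R)
E
```

```text
shift [ 0.01  2.84 -7.43] rot [ 0.1 -0.5 -0.5] rows 2 per row [ 0.01  1.42 -3.71] [ 0.04 -0.23 -0.25]
```

Call:
arm_command(targets=[0, 0.71, -1.86, 0, -0.1, -0.1, 0, 0.71, -1.86, 0, -0.1, -0.1, 0, 0.71, -1.86, 0, -0.1, -0.1, 0, 0.71, -1.86, 0, -0.1, -0.1, 0, 0, 0, 0, 0, 0, 0, 0, 0, 0, 0, 0])

```text
t: 6.65
tcp_pos: [0.4568, 0.2857, 0.0899]
tcp_rot: [0.603, 0.695, 0.257, -0.295]
contact_force: [0.1, 0.4, 0.4]
gripper_width: 0.0854
grasp_force: 0.0
```

Call:
arm_command(targets=[0, 0, 0, 0, 0, 0, 0, 0, 0, 0, 0, 0, 0, 0, 0, 0, 0, 0, 0, 0, 0, 0, 0, 0, 0, 0, 0, 0, 0, 0, 0, 0, 0, 0, 0, 0, 0, 0, 0, 0, 0, 0, 0, 0, 0, 0, 0, 0], hand=0, grip_force=50)

```text
t: 7.45
tcp_pos: [0.4573, 0.286, 0.0906]
tcp_rot: [0.603, 0.695, 0.258, -0.295]
contact_force: [-1.8, -3.1, 6.4]
gripper_width: 0.0542
grasp_force: 51.5
```

```bash
python3 - <<'E'
from sim import *
s=bot.get_state();print(s["joints"].round(3),s["tcp_pos"].round(4),s["gripper_width"],s["grasp_force"])
R=Rtool(98,46);go(tcp_for([.4546,.2996,.078],R,AH,UP),R)
cv2.imwrite("pics/w3.png",bot.get_image("wrist")[:,:,::-1])
E
```

```text
[ 0.49   0.821 -1.002  2.105 -0.347  0.396  0.176] [0.4573 0.286  0.0906] 0.05420382625199563 51.54906259384006
shift [-0.08  0.01 -0.22] rot [-0.2  0.1 -0. ] rows 1 per row [-0.08  0.01 -0.22] [-0.2   0.13 -0.03]
```

View pics/w3.png

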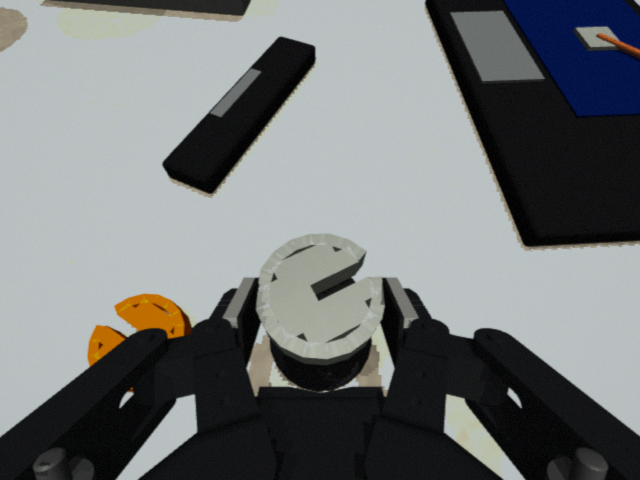

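The thick is gripped: its disc is at (320,295) between the pads and the slot opens up-right, clear of the fingers. Width reads 54 mm, force 51 N.

```bash
cat > plan2.py <<'E'
from sim import *
import json
s=bot.get_state();R0=Rt.from_quat(s["tcp_rot"]);off=R0.inv().apply(np.array([.4546,.2996,.078])-s["tcp_pos"]);print("disc in tool",off.round(4))
json.dump(off.tolist(),open("off1.json","w"))
sl=55;ah=112;hc=HG+.008*Z
Rh=Rtool(ah,46); T=lambda c,R:np.array(c)-R.apply(off)
w=[("lift",T([.4546,.2996,.22],R0),R0),("m1",T([.44,.06,.215],Rh),Rh),("m2",T([.48,-.05,.215],Rh),Rh),("before",T(hc-.06*h(sl)+.045*Z,Rh),Rh),("in",T(hc+.045*Z,Rh),Rh),("down",T(hc,Rh),Rh)]
run(np.array(s["joints"]),w)
p,R=s["tcp_pos"],R0
for n,pp,RR in w: print(n,end=" ");go(pp,RR,p,R);p,R=pp,RR
E
python3 plan2.py
```

```text
disc in tool [ 0.0005 -0.0008  0.0187]
lift margin 0.19 [0.61, 0.57, -1.13, 2.03, -0.43, 0.66, 0.07]
m1 margin 0.25 [0.98, 0.65, -1.1, 1.92, -0.21, 1.16, 0.4]
m2 margin 0.29 [1.04, 0.72, -1.02, 1.75, -0.12, 1.34, 0.47]
before margin 0.37 [0.95, 0.77, -1.0, 1.7, -0.11, 1.31, 0.42]
in margin 0.39 [0.84, 0.79, -1.0, 1.65, -0.12, 1.27, 0.36]
down margin 0.39 [0.83, 0.85, -0.97, 1.68, -0.09, 1.21, 0.38]
lift shift [ 0.   0.  14.2] rot [0. 0. 0.] rows 4 per row [0.   0.   3.55] [0. 0. 0.]
m1 shift [ -1.14 -23.85  -0.5 ] rot [-0.2  0.1 14. ] rows 6 per row [-0.19 -3.98 -0.08] [-0.04  0.02  2.33]
m2 shift [  4. -11.   0.] rot [0. 0. 0.] rows 3 per row [ 1.33 -3.67  0.  ] [0. 0. 0.]
before shift [ 3.76  2.31 -1.2 ] rot [0. 0. 0.] rows 2 per row [ 1.88  1.15 -0.6 ] [0. 0. 0.]
in shift [3.44 4.91 0.  ] rot [0. 0. 0.] rows 2 per row [1.72 2.46 0.  ] [0. 0. 0.]
down shift [ 0.   0.  -4.5] rot [0. 0. 0.] rows 2 per row [ 0.    0.   -2.25] [0. 0. 0.]
```

Call:
arm_command(targets=[0, 0, 1.2, 0, 0, 0, 0, 0, 2.5, 0, 0, 0, 0, 0, 3.5, 0, 0, 0, 0, 0, 3.5, 0, 0, 0, 0, 0, 2.5, 0, 0, 0, 0, 0, 1, 0, 0, 0, -0.12, -1.55, -0.05, 0, 0, 1.4, -0.12, -2.6, -0.05, 0, 0, 1.4, -0.12, -2.6, -0.05, 0, 0, 1.4, -0.12, -2.6, -0.05, 0, 0, 1.4, -0.12, -2.6, -0.05, 0, 0, 1.4, -0.12, -2.6, -0.05, 0, 0, 1.4, -0.12, -2.6, -0.05, 0, 0, 1.4, -0.12, -2.6, -0.05, 0, 0, 1.4, -0.12, -2.5, -0.05, 0, 0, 1.4, -0.06, -1.6, -0.05, 0, 0, 1.4])

```text
t: 9.1
tcp_pos: [0.4446, 0.0454, 0.2253]
tcp_rot: [0.514, 0.763, 0.219, -0.325]
contact_force: [-0.4, 0.7, -2.0]
gripper_width: 0.0542
grasp_force: 53.6
```

Call:
arm_command(targets=[0.5, -1.4, 0, 0, 0, 0, 1, -2.75, 0, 0, 0, 0, 1, -2.75, 0, 0, 0, 0, 1, -2.75, 0, 0, 0, 0, 0.5, -1.35, 0, 0, 0, 0, 0, 0, 0, 0, 0, 0, 0, 0, 0, 0, 0, 0])

```text
t: 9.8
tcp_pos: [0.4842, -0.0608, 0.2265]
tcp_rot: [0.513, 0.763, 0.219, -0.326]
contact_force: [-0.3, 0.7, -1.4]
gripper_width: 0.0542
grasp_force: 53.6
```

```bash
python3 - <<'E'
from sim import *
s=bot.get_state();R0=Rt.from_quat(s["tcp_rot"]);print(s["t"],s["joints"].round(3),s["tcp_pos"].round(4),s["gripper_width"],s["grasp_force"],s["contact_force"].round(1))
off=np.array([.0005,-.0008,.0187]); print("disc",(s["tcp_pos"]+R0.apply(off)).round(4)); go(s["tcp_pos"],Rtool(112,46))
m=bot.camera_model("wrist"); im=bot.get_image("wrist"); cv2.imwrite("pics/w4.png",im[:,:,::-1])
for n in ["hanger_plate","hanger_hook"]:
    print(n,[(np.round(d["at"]).tolist(),round(d["score"],2),onplane("wrist",d["at"],.15,m).round(4)) for d in bot.search_frame("wrist",n)])
print("pred plate",proj("wrist",[.552,.0222,.15],m),"hook",proj("wrist",[.552,.0222,.30],m),"disc",proj("wrist",s["tcp_pos"]+R0.apply(off)+[0,0,.008],m))
E
```

```text
9.8 [ 1.041  0.727 -1.027  1.757 -0.121  1.337  0.466] [ 0.4842 -0.0608  0.2265] 0.054241699463325785 53.61933695152402 [-0.3  0.7 -1.4]
disc [ 0.4783 -0.0483  0.2139]
shift [0. 0. 0.] rot [-0.2 -0.1 -0.2] rows 1 per row [0. 0. 0.] [-0.25 -0.06 -0.19]
hanger_plate [([492.0, 239.0], 0.6, array([0.5675, 0.058 , 0.15  ]))]
hanger_hook [([486.0, 242.0], 0.93, array([0.5638, 0.0537, 0.15  ]))]
pred plate [461.14001211 274.80113672] hook [656.25652874  69.64741045] disc [319.94483042 291.50906348]
```

View pics/w4.png

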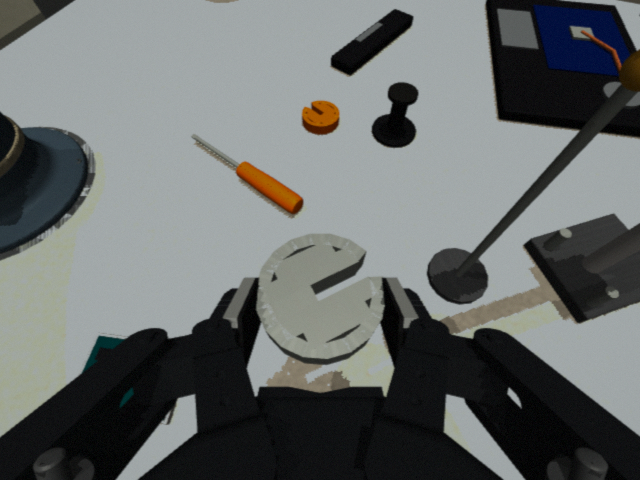

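Wrist view: the thick is still held at (320,295) with the slot toward the upper right. The hanger plate is at (457,275), within a few pixels of the prediction (461,275).

```bash
python3 - <<'E'
from sim import *
m=bot.camera_model("wrist")
for px in [(457.5,275),(461,273)]: print(onplane("wrist",px,.15,m).round(4))
im=cv2.imread("pics/w4.png").astype(int); g=im.sum(2)/3
r=im[240:310,420:495]; mask=((r.max(2)<110)).astype(np.uint8)
mask=cv2.morphologyEx(mask,cv2.MORPH_OPEN,np.ones((13,13),np.uint8)); c,_=cv2.findContours(mask,0,1); c=max(c,key=cv2.contourArea)
e=cv2.fitEllipse(c); print(e, onplane("wrist",(e[0][0]+420,e[0][1]+240),.15,m).round(4))
s=bot.get_state();R0=Rt.from_quat(s["tcp_rot"]);off=np.array([.0005,-.0008,.0187]);p=s["tcp_pos"];Rh=Rtool(112,46)
T=lambda c:np.array(c)-Rh.apply(off)
b=T(HG+.053*Z-.06*h(55)); i=T(HG+.053*Z); go(b,Rh,p,R0);go(i,Rh,b,Rh)
E
```

```text
[0.5495 0.0216 0.15  ]
[0.5514 0.0239 0.15  ]
((37.3863525390625, 35.61282730102539), (53.59323501586914, 61.573265075683594), 117.17205047607422) [0.5495 0.0211 0.15  ]
shift [ 3.94  2.1  -1.11] rot [-0.2 -0.  -0.3] rows 2 per row [ 1.97  1.05 -0.55] [-0.1  -0.02 -0.14]
shift [3.44 4.91 0.  ] rot [0. 0. 0.] rows 2 per row [1.72 2.46 0.  ] [0. 0. 0.]
```

Call:
arm_command(targets=[0.6, 0.3, -0.2, 0, 0, 0, 1.3, 0.7, -0.4, 0, 0, 0, 1.3, 0.7, -0.4, 0, 0, 0, 0.64, 0.4, -0.1, 0, 0, 0, 0.34, 0.49, 0, 0, 0, 0, 0.5, 0.72, 0, 0, 0, 0, 0.5, 0.72, 0, 0, 0, 0, 0.5, 0.72, 0, 0, 0, 0, 0.5, 0.72, 0, 0, 0, 0, 0.4, 0.56, 0, 0, 0, 0, 0.25, 0.36, 0, 0, 0, 0, 0, 0, 0, 0, 0, 0])

```text
t: 11.15
tcp_pos: [0.5533, 0.0024, 0.2155]
tcp_rot: [0.513, 0.763, 0.219, -0.325]
contact_force: [-0.7, -1.1, -2.0]
gripper_width: 0.0545
grasp_force: 53.6
```

```bash
python3 - <<'E'
from sim import *
s=bot.get_state();R0=Rt.from_quat(s["tcp_rot"]);print(s["t"],s["joints"].round(3),s["tcp_pos"].round(4),s["contact_force"].round(1))
off=np.array([.0005,-.0008,.0187]); print("disc",(s["tcp_pos"]+R0.apply(off)).round(4))
im=bot.get_image("wrist"); cv2.imwrite("pics/w5.png",cv2.resize(im[130:370,200:480],None,fx=2,fy=2)[:,:,::-1])
E
```

```text
11.15 [ 0.861  0.792 -1.001  1.658 -0.118  1.282  0.367] [0.5533 0.0024 0.2155] [-0.7 -1.1 -2. ]
disc [0.5474 0.0149 0.203 ]
```

View pics/w5.png

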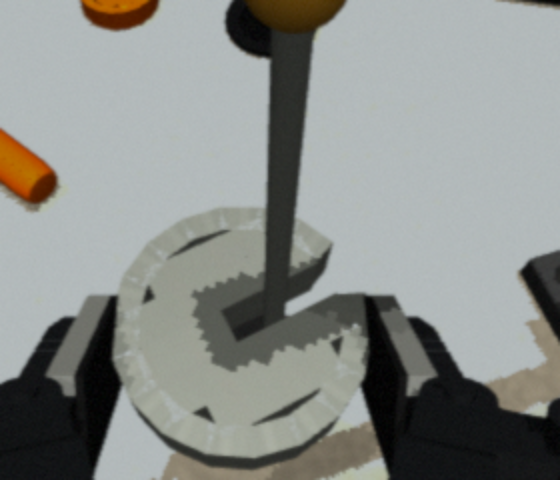

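The stem is inside the slot, about 6 mm short of seated: stem at (275,318) in the crop, slot end at (235,330).

Call:
arm_command(targets=[0.18, 0.26, 0, 0, 0, 0, 0.18, 0.26, 0, 0, 0, 0, 0, 0, 0, 0, 0, 0, 0, 0, 0, 0, 0, 0])

```text
t: 11.6
tcp_pos: [0.5568, 0.0069, 0.2154]
tcp_rot: [0.514, 0.763, 0.219, -0.325]
contact_force: [-0.6, -0.1, -1.6]
gripper_width: 0.0543
grasp_force: 53.6
```

```bash
python3 - <<'E'
from sim import *
s=bot.get_state();R0=Rt.from_quat(s["tcp_rot"]);print(s["t"],s["tcp_pos"].round(4),s["contact_force"].round(1))
off=np.array([.0005,-.0008,.0187]); print("disc",(s["tcp_pos"]+R0.apply(off)).round(4))
m=bot.camera_model("wrist");P=s["tcp_pos"]+R0.apply(off)+[0,0,.008]
print("slot end/centre px crop x2",[((proj("wrist",P+d*h(55),m)-[200,130])*2).round() for d in (-.003,0,.028)])
im=bot.get_image("wrist"); cv2.imwrite("pics/w6.png",cv2.resize(im[130:370,200:480],None,fx=2,fy=2)[:,:,::-1])
E
```

```text
11.6 [0.5568 0.0069 0.2154] [-0.6 -0.1 -1.6]
disc [0.5508 0.0194 0.2028]
slot end/centre px crop x2 [array([228., 330.]), array([240., 323.]), array([344., 259.])]
```

View pics/w6.png

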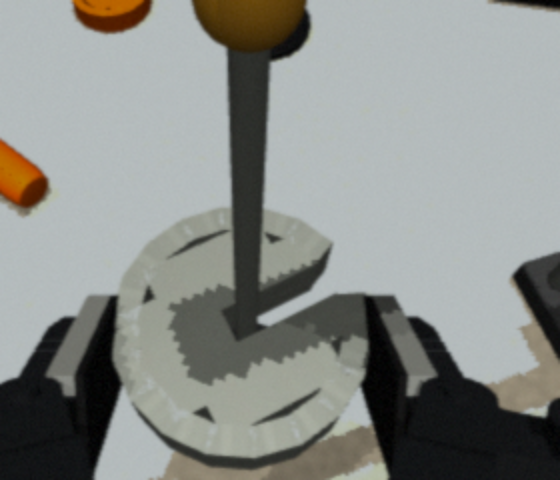

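Nearly seated: the stem meets the slot end at about (247,330) in the crop. I'll push about 1.5 mm further and lower.

Call:
arm_command(targets=[0.04, 0.07, 0, 0, 0, 0, 0.04, 0.07, -0.4, 0, 0, 0, 0, 0, -1, 0, 0, 0, 0, 0, -1, 0, 0, 0, 0, 0, -1, 0, 0, 0, 0, 0, -0.6, 0, 0, 0, 0, 0, -0.3, 0, 0, 0, 0, 0, 0, 0, 0, 0, 0, 0, 0, 0, 0, 0])

```text
t: 12.55
tcp_pos: [0.5578, 0.0084, 0.1727]
tcp_rot: [0.514, 0.763, 0.22, -0.325]
contact_force: [0.6, 0.6, -1.0]
gripper_width: 0.0547
grasp_force: 53.6
```

```bash
python3 - <<'E'
from sim import *
s=bot.get_state();R0=Rt.from_quat(s["tcp_rot"]);print(s["t"],s["tcp_pos"].round(4),s["contact_force"].round(1))
off=np.array([.0005,-.0008,.0187]); print("disc underside",(s["tcp_pos"]+R0.apply(off)-.008*Z).round(4))
E
```

```text
12.55 [0.5578 0.0084 0.1727] [ 0.6  0.6 -1. ]
disc underside [0.5518 0.0209 0.1521]
```

Lower in 1 mm steps until it touches.

Call:
arm_command(targets=[0, 0, -0.1, 0, 0, 0, 0, 0, -0.05, 0, 0, 0, 0, 0, 0, 0, 0, 0])

```text
t: 12.85
tcp_pos: [0.5576, 0.0082, 0.171]
tcp_rot: [0.514, 0.763, 0.219, -0.325]
contact_force: [0.4, -0.0, -1.4]
gripper_width: 0.0543
grasp_force: 53.6
```

Call:
arm_command(targets=[0, 0, -0.05, 0, 0, 0, 0, 0, -0.05, 0, 0, 0, 0, 0, 0, 0, 0, 0])

```text
t: 13.15
tcp_pos: [0.5577, 0.0088, 0.1707]
tcp_rot: [0.513, 0.763, 0.22, -0.325]
contact_force: [-0.3, 0.7, 2.2]
gripper_width: 0.054
grasp_force: 53.9
```

Call:
arm_command(targets=[0, 0, 0, 0, 0, 0, 0, 0, 0, 0, 0, 0, 0, 0, 0, 0, 0, 0, 0, 0, 0, 0, 0, 0, 0, 0, 0, 0, 0, 0, 0, 0, 0, 0, 0, 0], hand=0.95)

```text
t: 13.75
tcp_pos: [0.5576, 0.0083, 0.1699]
tcp_rot: [0.514, 0.763, 0.219, -0.325]
contact_force: [0.9, -0.4, -0.0]
gripper_width: 0.081
grasp_force: 0.0
```

```bash
python3 - <<'E'
from sim import *
s=bot.get_state();R0=Rt.from_quat(s["tcp_rot"]);print(s["t"],s["joints"].round(3),s["tcp_pos"].round(4),s["contact_force"].round(1),s["gripper_width"])
m=bot.camera_model("wrist")
P=np.array([.551,.0215,.166])
im=bot.get_image("wrist"); W=im[130:370,200:480]
sc=bot.get_image("scene")[180:280,290:400]
cv2.imwrite("pics/c7.png",np.hstack([cv2.resize(W,(467,400)),cv2.resize(sc,(330,400))])[:,:,::-1])
E
```

```text
13.75 [ 0.832  0.848 -0.971  1.68  -0.088  1.213  0.381] [0.5576 0.0083 0.1699] [ 0.9 -0.4 -0. ] 0.0810157676151759
```

View pics/c7.png

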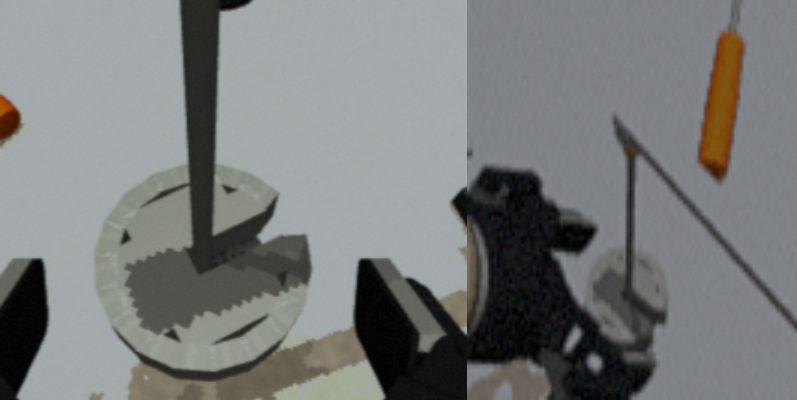

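The thick lies flat on the plate, released, with the stem at its centre: (203,265) in the crop. The right panel shows the hanger hanging straight. Next is the thin mass.

```bash
cat > plan3.py <<'E'
from sim import *
AH,UP=.020,0.
s=bot.get_state();R0=Rt.from_quat(s["tcp_rot"]);q=np.array(s["joints"]);p0=s["tcp_pos"]
c=np.array([.5025,-.328,.074]);slot=-20
back=("back",p0-.11*R0.as_matrix()[:,2],R0)
def way(th,a,ah):
    R=Rtool(a,th,1);T=lambda x:tcp_for(x,R,AH,UP); Rh=Rtool(ah,th,1);Th=lambda x:tcp_for(x,Rh,AH,UP)
    sh=ah+slot-a; hc=HG+.020*Z; Rv=Rtool(a,0,1)
    return [back,("vert",np.array([.50,-.22,.30]),Rv),("pre",T(c+.09*Z-.03*h(a)),R),("grasp",T(c),R),("lift",T(c+.15*Z),R),("m1",Th([.46,-.10,.225]),Rh),("before",Th(hc+.045*Z-.06*h(sh)),Rh),("in",Th(hc+.045*Z),Rh),("down",Th(hc),Rh)]
if __name__=="__main__":
    for th in (38,42,46):
        for a in (-70,-62,-54):
            print(th,a,[round(run(q,way(th,a,ah),0)[1],2) for ah in (-85,-95,-105)])
    run(q,way(42,-62,-97))
E
python3 plan3.py
```

```text
38 -70 [np.float64(0.27), np.float64(0.27), np.float64(0.27)]
38 -62 [np.float64(0.23), np.float64(0.23), np.float64(0.23)]
38 -54 [np.float64(0.2), np.float64(0.2), np.float64(0.2)]
42 -70 [np.float64(0.25), np.float64(0.25), np.float64(0.25)]
42 -62 [np.float64(0.2), np.float64(0.2), np.float64(0.2)]
42 -54 [np.float64(0.16), np.float64(0.16), np.float64(0.16)]
46 -70 [np.float64(0.22), np.float64(0.22), np.float64(0.22)]
46 -62 [np.float64(0.17), np.float64(0.17), np.float64(0.17)]
46 -54 [np.float64(0.13), np.float64(0.13), np.float64(0.13)]
back margin 0.42 [0.88, 0.82, -0.97, 1.49, -0.09, 1.45, 0.39]
vert margin 0.42 [1.07, 0.36, -0.94, 1.75, 0.31, 1.19, 0.54]
pre margin 0.21 [0.74, 0.33, -0.62, 2.24, 1.5, 0.74, -0.58]
grasp margin 0.2 [0.72, 0.55, -0.57, 2.25, 1.8, 0.79, -0.84]
lift margin 0.21 [0.81, 0.25, -0.62, 2.15, 1.3, 0.7, -0.3]
m1 margin 0.3 [0.33, 0.38, -0.75, 2.01, 0.86, 1.43, -0.96]
before margin 0.34 [0.02, 0.58, -0.77, 1.77, 0.81, 1.65, -1.15]
in margin 0.34 [0.09, 0.59, -0.74, 1.74, 0.86, 1.62, -1.06]
down margin 0.37 [0.07, 0.64, -0.72, 1.77, 0.89, 1.57, -1.12]
```

```bash
python3 - <<'E'
from plan3 import *
w=way(42,-65,-100)[:3];p,R=p0,R0;run(q,w)
for n,pp,RR in w: print(n,end=" ");go(pp,RR,p,R);p,R=pp,RR
E
```

```text
back margin 0.42 [0.88, 0.82, -0.97, 1.49, -0.09, 1.45, 0.39]
vert margin 0.42 [1.06, 0.35, -0.92, 1.75, 0.3, 1.19, 0.5]
pre margin 0.23 [0.71, 0.34, -0.61, 2.22, 1.46, 0.78, -0.59]
back shift [ 2.98 -7.36  7.62] rot [0. 0. 0.] rows 3 per row [ 0.99 -2.45  2.54] [0. 0. 0.]
vert shift [ -8.73 -15.47   5.39] rot [-42.4 -18.4   2.7] rows 7 per row [-1.25 -2.21  0.77] [-6.05 -2.63  0.39]
pre shift [ -1.58  -6.87 -12.11] rot [-38.1 -17.7   0. ] rows 6 per row [-0.26 -1.14 -2.02] [-6.34 -2.96  0.  ]
```

Call:
arm_command(targets=[0.25, -0.6, 0.63, 0, 0, 0, 0.5, -1.22, 1.27, 0, 0, 0, 0.75, -1.84, 1.91, 0, 0, 0, 0.75, -1.84, 1.91, 0, 0, 0, 0.73, -1.86, 1.9, 0, 0, 0, -1.09, -1.93, 0.67, -5.3, -2.3, 0.34, -1.09, -1.93, 0.67, -5.3, -2.3, 0.34, -1.09, -1.93, 0.67, -5.3, -2.3, 0.34, -1.09, -1.93, 0.67, -5.3, -2.3, 0.34, -1.09, -1.93, 0.67, -5.3, -2.3, 0.34, -1.09, -1.93, 0.67, -5.3, -2.3, 0.34, -1.09, -1.93, 0.67, -5.3, -2.3, 0.34, -1.09, -1.93, 0.67, -5.3, -2.3, 0.34], hand=1)

```text
t: 15.15
tcp_pos: [0.5, -0.2205, 0.3011]
tcp_rot: [0.537, 0.843, -0.001, 0.002]
contact_force: [0.1, -1.0, 0.4]
gripper_width: 0.0858
grasp_force: 0.0
```

Call:
arm_command(targets=[-0.16, -0.69, -1.21, -3.81, -1.77, 0, -0.16, -0.69, -1.21, -3.81, -1.77, 0, -0.16, -0.69, -1.21, -3.81, -1.77, 0, -0.16, -0.69, -1.21, -3.81, -1.77, 0, -0.16, -0.69, -1.21, -3.81, -1.77, 0, -0.16, -0.69, -1.21, -3.81, -1.77, 0, -0.16, -0.69, -1.21, -3.81, -1.77, 0, -0.16, -0.69, -1.21, -3.81, -1.77, 0, -0.16, -0.69, -1.21, -3.81, -1.77, 0, -0.16, -0.69, -1.21, -3.81, -1.77, 0, 0, 0, 0, 0, 0, 0, 0, 0, 0, 0, 0, 0])

```text
t: 16.35
tcp_pos: [0.4848, -0.2885, 0.1792]
tcp_rot: [0.502, 0.787, -0.193, 0.302]
contact_force: [0.7, -0.1, 0.1]
gripper_width: 0.0853
grasp_force: 0.0
```

```bash
cat > meas.py <<'E'
from look import *
from scipy.ndimage import label
def fit(tag,name,z,x,y):
    pa,det,m,mp=disc(name,z,(x,y),tag)
    near=[d for d in det if np.linalg.norm(np.array(onplane("wrist",d["at"],z,m))[:2]-[x,y])<.025]
    if not near: print("none");return
    M=cv2.remap(near[0]["mask"].astype(np.uint8)*255,mp[...,0],mp[...,1],cv2.INTER_LINEAR)>127
    g=cv2.cvtColor(pa,cv2.COLOR_RGB2GRAY).astype(float)
    # coarse-to-fine template: bright disc R=28mm with slot, on the rectified patch
    n=320;I,J=np.meshgrid(np.arange(n),np.arange(n),indexing="ij")
    gr=cv2.Sobel(g,cv2.CV_64F,1,0,ksize=3),cv2.Sobel(g,cv2.CV_64F,0,1,ksize=3); mag=cv2.GaussianBlur(np.hypot(*gr),(0,0),2)
    t=np.radians(np.arange(0,360,3)); best=max(((mag[(cx+112*np.cos(t)).astype(int).clip(0,319),(cy+112*np.sin(t)).astype(int).clip(0,319)].clip(0,60).mean(),cx,cy) for cx in range(125,196) for cy in range(125,196)))
    cx,cy=best[1:]; c=np.array([x+(cx-160)*.00025,y+(cy-160)*.00025])
    mx,my=np.argwhere(M).mean(0)
    print("edge-fit centre",c.round(4),"score",round(best[0],1),"mask bbox centre",[(x if k==0 else y)+((np.argwhere(M)[:,k].min()+np.argwhere(M)[:,k].max())/2-160)*.00025 for k in (0,1)])
    # slot azimuth: darkness in mask/gray along radii 6..26 mm
    az=np.arange(-180,180,1.); 
    def prof(A): return np.array([A[(cx+r*4*np.cos(np.radians(a))).round().astype(int).clip(0,319),(cy+r*4*np.sin(np.radians(a))).round().astype(int).clip(0,319)].mean() for a in az])
    r=np.arange(4,27,.5); gp=prof(g); mm=prof(M.astype(float))
    for n_,v in (("gray",gp),("mask",mm)):
        i=v.argmin(); th=(v.min()+np.median(v))/2; sel=np.abs((az-az[i]+180)%360-180)<25; d=np.clip(th-v,0,None)*sel
        print(n_,"slot az",round(az[i]+np.sum(d*((az-az[i]+180)%360-180))/max(d.sum(),1e-9),1),round(v.min(),2),round(np.median(v),2))
if __name__=="__main__":
    s=bot.get_state();print(s["t"],s["joints"].round(3),s["tcp_pos"].round(4)); a=sys.argv if 0 else __import__("sys").argv
    fit(a[1],a[2],*map(float,a[3:6]))
E
python3 meas.py w8 thin .078 .5025 -.328
```

```text
16.35 [ 0.692  0.338 -0.593  2.225  1.452  0.775 -0.591] [ 0.4848 -0.2885  0.1792]
0.82 [320. 190.] -> [ 0.5019 -0.3275  0.078 ] 4003
0.82 [157.  97.] -> [ 0.4   -0.296  0.078] 4100
0.75 [348.   7.] -> [ 0.4644 -0.222   0.078 ] 1130
edge-fit centre [ 0.5025 -0.333 ] score 52.3 mask bbox centre [np.float64(0.5013749999999999), np.float64(-0.33025)]
gray slot az -20.6 77.33 144.86
mask slot az -9.8 0.61 1.0
```

```bash
python3 - <<'E'
from look import *
x,y,z=.5025,-.328,.078
pa,det,m,mp=disc("thin",z,(x,y),"w9")
d=min(det,key=lambda d:np.linalg.norm(onplane("wrist",d["at"],z,m)[:2]-[x,y]))
M=cv2.remap(d["mask"].astype(np.uint8)*255,mp[...,0],mp[...,1],cv2.INTER_LINEAR)>127
c=np.argwhere(M); print("x",x+(c[:,0].min()-160)*.00025,x+(c[:,0].max()-160)*.00025,"y",y+(c[:,1].min()-160)*.00025,y+(c[:,1].max()-160)*.00025)
# fit circle R=28mm to the far half of the mask outline
C=max(cv2.findContours(M.astype(np.uint8),0,1)[0],key=cv2.contourArea)[:,0,::-1]*.00025-.04+[x,y]
cam=np.array(m["extrinsics"])[:2,3]; u=([x,y]-cam)/np.linalg.norm([x,y]-cam); print("cam",cam.round(3))
F=C[((C-C.mean(0))@u)>-.004]
r=least_squares(lambda p:np.linalg.norm(F-p,axis=1)-.028,C.mean(0),loss="soft_l1",f_scale=.0007); print(r.x.round(4),np.median(np.abs(r.fun)).round(5))
# slot walls: dark pixels inside 26 mm
g=cv2.cvtColor(pa,cv2.COLOR_RGB2GRAY); I=np.argwhere(g<100)*.00025-.04+[x,y]; k=np.linalg.norm(I-r.x,axis=1)<.021; I=I[k]
w,v=np.linalg.eigh(np.cov((I-r.x).T)); v=v[:,1]*np.sign(v[:,1]@(I.mean(0)-r.x)); print("dark",len(I),"axis az",np.degrees(np.arctan2(v[1],v[0])).round(1),"mean",(I.mean(0)-r.x).round(4))
g2=cv2.resize(g,(40,40),interpolation=cv2.INTER_AREA)
print("\n".join("".join("#" if q<60 else "+" if q<105 else "-" if q<135 else "." if q<160 else " " for q in row) for row in g2))
E
```

```text
0.89 [318. 184.] -> [ 0.4989 -0.3238  0.078 ] 4112
0.67 [154.  97.] -> [ 0.3994 -0.2978  0.078 ] 4332
0.58 [346.   6.] -> [ 0.4649 -0.2228  0.078 ] 918
x 0.4714999999999999 0.5309999999999999 y -0.362 -0.2975
cam [ 0.429 -0.169]
[ 0.5025 -0.3334] 0.00046
dark 2690 axis az -14.1 mean [ 0.007  -0.0022]
                                     +##
                                    +###
                                   .####
                                   +####
                                   #####
                 -+++++++-        -#####
               .....-+++++++.     -#####
            ...........-+++++-    +#####
          ...............++++++.-+######
         .................-+++++########
        .. .+-.............-++++########
       .. ..-........... ...-++++#######
      .......................++++#######
      ....................-..-++++######
     ...-................-+...++++######
     ..--.................-...-+++###+##
     ..+.......................+++++. .+
    ..--.................... ..++++     
    ..--.......-+--............-+++     
    ..-........-++++...........-+++     
    ...........++++-........-..++++     
    ...........++#+-.......--..+++-     
    ..........-++++........+-..+++      
     .........+++++........+...+++      
     .........++++-.......--..-++.      
     ...--...-+#++........-...+#+       
      ..-....-+++-...........-++        
      .......++++............++         
       ......+#+  ......  ..-+          
        ....-++  ....-+.  .--           
         ..-+-   ... ......             
          ..     .   ....               
             .+#+......                 
         .-+#####------                 
       -+########++++++                 
    -+########+-. .++++-                
-+#########+-      -++++                
########+.         -++++                
#####-.            .++++.               
#+-.                -+++-
```

The numeric map gives the thin's top centred near (0.5025, −0.3325) with the slot azimuth near −19°. Going to grasp.

```bash
python3 - <<'E'
from plan3 import *
R=Rtool(-65,42,1); go(tcp_for([.5025,-.3325,.074],R,AH,UP),R)
E
```

```text
shift [ 1.18 -3.12 -9.13] rot [0.1 0.1 0.1] rows 3 per row [ 0.39 -1.04 -3.04] [0.03 0.03 0.03]
```

Call:
arm_command(targets=[0.24, -0.62, -1.83, 0, 0, 0, 0.24, -0.62, -1.83, 0, 0, 0, 0.24, -0.62, -1.83, 0, 0, 0, 0.24, -0.62, -1.83, 0, 0, 0, 0.22, -0.64, -1.81, 0, 0, 0, 0, 0, 0, 0, 0, 0, 0, 0, 0, 0, 0, 0])

```text
t: 17.25
tcp_pos: [0.4962, -0.3202, 0.0879]
tcp_rot: [0.502, 0.787, -0.193, 0.302]
contact_force: [-0.9, 0.0, 0.6]
gripper_width: 0.0853
grasp_force: 0.0
```

```bash
python3 - <<'E'
from plan3 import *
print(s["t"],q.round(2),p0.round(4),s["contact_force"].round(1))
R=Rtool(-65,42,1); go(tcp_for([.5025,-.3325,.074],R,AH,UP),R)
E
```

```text
17.25 [ 0.68  0.55 -0.53  2.23  1.76  0.81 -0.85] [ 0.4962 -0.3202  0.0879] [-0.9  0.   0.6]
shift [ 0.06 -0.02  0.09] rot [ 0.1 -0.   0.1] rows 1 per row [ 0.06 -0.02  0.09] [ 0.07 -0.01  0.08]
```

Call:
arm_command(targets=[0, 0, 0, 0, 0, 0, 0, 0, 0, 0, 0, 0, 0, 0, 0, 0, 0, 0, 0, 0, 0, 0, 0, 0, 0, 0, 0, 0, 0, 0, 0, 0, 0, 0, 0, 0, 0, 0, 0, 0, 0, 0, 0, 0, 0, 0, 0, 0], hand=0, grip_force=40)

```text
t: 18.05
tcp_pos: [0.4967, -0.3198, 0.089]
tcp_rot: [0.501, 0.787, -0.194, 0.304]
contact_force: [-1.6, 2.7, 6.1]
gripper_width: 0.0535
grasp_force: 40.9
```

Call:
arm_command(targets=[0, 0, 1, 0, 0, 0, 0, 0, 2, 0, 0, 0, 0, 0, 3, 0, 0, 0, 0, 0, 3.5, 0, 0, 0, 0, 0, 3.5, 0, 0, 0, 0, 0, 2, 0, 0, 0, 0, 0, 0, 0, 0, 0])

```text
t: 18.75
tcp_pos: [0.4973, -0.32, 0.2414]
tcp_rot: [0.502, 0.786, -0.193, 0.306]
contact_force: [0.6, 0.6, -1.3]
gripper_width: 0.0533
grasp_force: 42.2
```

```bash
cat > m2.py <<'E'
from look import *
import sys
def ascii(tag,zoff,R=None):
    s=bot.get_state();R0=Rt.from_quat(s["tcp_rot"])
    print(s["t"],s["joints"].round(2),s["tcp_pos"].round(4),s["contact_force"].round(1),round(float(s["gripper_width"]),4),round(float(s["grasp_force"]),1))
    c=s["tcp_pos"]+R0.apply([0,0,.020]); x,y=c[:2]; z=c[2]+zoff
    m=bot.camera_model("wrist"); print("patch centre",c.round(4),"z",round(z,4))
    pa,det,m,mp=disc("thin",z,(x,y),tag)
    if det:
        d=min(det,key=lambda d:np.linalg.norm(onplane("wrist",d["at"],z,m)[:2]-[x,y]))
        M=cv2.remap(d["mask"].astype(np.uint8)*255,mp[...,0],mp[...,1],cv2.INTER_LINEAR)>127
        C=max(cv2.findContours(M.astype(np.uint8),0,1)[0],key=cv2.contourArea)[:,0,::-1]*.00025-.04+[x,y]
        cam=np.array(m["extrinsics"])[:2,3]; u=([x,y]-cam)/np.linalg.norm([x,y]-cam)
        F=C[((C-C.mean(0))@u)>-.004]
        r=least_squares(lambda p:np.linalg.norm(F-p,axis=1)-.028,C.mean(0),loss="soft_l1",f_scale=.0007); print("circle",r.x.round(4),np.median(np.abs(r.fun)).round(5),"in tool",R0.inv().apply(np.r_[r.x,z-.004]-s["tcp_pos"]).round(4))
    g2=cv2.resize(cv2.cvtColor(pa,cv2.COLOR_RGB2GRAY),(40,40),interpolation=cv2.INTER_AREA)
    print("\n".join("%2d "%i+"".join("#" if q<60 else "+" if q<105 else "-" if q<135 else "." if q<160 else " " for q in row) for i,row in enumerate(g2)))
if __name__=="__main__": ascii(sys.argv[1],float(sys.argv[2]))
E
python3 m2.py w10 .004
```

```text
18.75 [ 0.76  0.25 -0.58  2.13  1.28  0.73 -0.33] [ 0.4973 -0.32    0.2414] [ 0.6  0.6 -1.3] 0.0533 42.2
patch centre [ 0.503  -0.3322  0.2266] z 0.2306
0.63 [321. 295.] -> [ 0.4963 -0.3187  0.2306] 5951
circle [ 0.501 -0.331] 0.00089 in tool [ 0.0014 -0.0013  0.0187]
 0 #############################-          
 1 #############################+          
 2 ###++#########################.         
 3 #++++########################+.         
 4 ++++#######################++++++-      
 5 +#####################+##++++++++++-    
 6 #################+-...--+++++++++++++   
 7 ###############+-....... .-+++++++++++  
 8 ############+-..     .     .++++++++++- 
 9 ##########+.   ..           .-+++++++++.
10 ########++.   .+.             -+++++++++
11 ######+++.     .              .+++++++++
12 ##++++++-.                     .++++++++
13 +++++#++. ...               ..  -+++++++
14 ++++##+-  ..                --. .+++++++
15 #+####+. .-.                ..  .+++++++
16 ######+. .-.                     -++++++
17 #####+-..-.       ...            -++++++
18 #####+-....       -++-.          .++
[... 228 characters left out ...]
######+-. ...   -++++       .-  .+++####
25 ######++...-    -+++-       ..  -+######
26 #######+-.     .++++.       .  .+######-
27 #######++.     .++++.          -######+ 
28 ########+-.    -+##-    -.   .+######+  
29 #########+-.  .+##+.   .-. ..+######+   
30 ##########++..+###+.     ..+#########.  
31 ###########+++####+-    .+###########   
32 ##################+-. .-############-   
33 ##################++-+##############    
34 ###############+###################     
35 ##################################-     
36 ###########+######################+###++
37 ########################################
38 ########################################
39 ########################################
```

The thin is held. The map shows it level, centred in the tool, with the slot azimuth near −16° and clear of the pads. Planning the path to the hanger.

```bash
cat > plan4.py <<'E'
from sim import *
import json
s=bot.get_state();R0=Rt.from_quat(s["tcp_rot"]);q=np.array(s["joints"]);p0=s["tcp_pos"]
z=R0.apply([0,0,1]);print("tool az",np.degrees(np.arctan2(z[1],z[0])).round(1),"tilt",np.degrees(np.arccos(-z[2])).round(1))
off=R0.inv().apply(np.array([.502,-.3326,.2266])-p0);print(off.round(4));json.dump(off.tolist(),open("off2.json","w"))
H=np.array([.551,.0215,0]);sl=-54;Rh=Rt.from_euler('z',-38,degrees=True)*R0
T=lambda c,R=Rh:np.array(c)-R.apply(off)
w=[("m1",T([.45,-.08,.225]),Rh),("m2",T([.45,.09,.225]),Rh),("before",T(H-.06*h(sl)+.22*Z),Rh),("in",T(H+.22*Z),Rh),("down",T(H+.17*Z),Rh)]
run(q,w)
p,R=p0,R0
for n,pp,RR in w: print(n,end=" ");go(pp,RR,p,R);p,R=pp,RR
E
python3 plan4.py
```

```text
tool az -65.1 tilt 42.1
[-0.0037  0.0006  0.0176]
m1 margin 0.31 [0.26, 0.4, -0.71, 1.99, 0.79, 1.48, -1.05]
m2 margin 0.34 [-0.03, 0.52, -0.77, 1.84, 0.67, 1.65, -1.28]
before margin 0.32 [-0.0, 0.59, -0.72, 1.73, 0.75, 1.67, -1.2]
in margin 0.32 [0.07, 0.6, -0.7, 1.7, 0.81, 1.65, -1.11]
down margin 0.34 [0.05, 0.66, -0.68, 1.73, 0.84, 1.59, -1.17]
m1 shift [-4.27 25.39 -0.16] rot [ -0.   0. -38.] rows 7 per row [-0.61  3.63 -0.02] [-0.    0.   -5.43]
m2 shift [ 0. 17.  0.] rot [0. 0. 0.] rows 5 per row [0.  3.4 0. ] [0. 0. 0.]
before shift [ 6.57 -2.   -0.5 ] rot [0. 0. 0.] rows 2 per row [ 3.29 -1.   -0.25] [0. 0. 0.]
in shift [ 3.53 -4.85  0.  ] rot [0. 0. 0.] rows 2 per row [ 1.76 -2.43  0.  ] [0. 0. 0.]
down shift [ 0.  0. -5.] rot [0. 0. 0.] rows 2 per row [ 0.   0.  -2.5] [0. 0. 0.]
```

Call:
arm_command(targets=[-0.23, 1.34, 0, 0, 0, -2, -0.43, 2.54, 0, 0, 0, -3.8, -0.43, 2.54, 0, 0, 0, -3.8, -0.43, 2.54, 0, 0, 0, -3.8, -0.43, 2.54, 0, 0, 0, -3.8, -0.43, 2.54, 0, 0, 0, -3.8, -0.43, 2.54, 0, 0, 0, -3.8, -0.43, 2.54, -0.1, 0, 0, -3.8, -0.43, 2.54, -0.1, 0, 0, -3.8, -0.43, 2.54, 0, 0, 0, -3.8, -0.17, 1.2, 0, 0, 0, -1.8])

```text
t: 19.95
tcp_pos: [0.453, -0.0637, 0.2334]
tcp_rot: [0.73, 0.582, -0.282, 0.222]
contact_force: [-0.0, -0.4, -1.3]
gripper_width: 0.0533
grasp_force: 42.2
```

Call:
arm_command(targets=[0, 1.5, 0, 0, 0, 0, 0, 3, 0, 0, 0, 0, 0, 3, 0, 0, 0, 0, 0, 3, 0, 0, 0, 0, 0, 3, 0, 0, 0, 0, 0, 2.3, 0, 0, 0, 0, 0, 1.2, 0, 0, 0, 0, 0, 0, 0, 0, 0, 0])

```text
t: 20.75
tcp_pos: [0.453, 0.1053, 0.2346]
tcp_rot: [0.73, 0.582, -0.281, 0.223]
contact_force: [-0.3, -0.2, -2.1]
gripper_width: 0.0535
grasp_force: 42.3
```

```bash
cat > st.py <<'E'
from sim import *
import json,sys
s=bot.get_state();R0=Rt.from_quat(s["tcp_rot"]);off=np.array(json.load(open("off2.json")))
d=s["tcp_pos"]+R0.apply(off)
z=R0.apply([0,0,1])
print(s["t"],"disc",d.round(4),"az",np.degrees(np.arctan2(z[1],z[0])).round(1),"F",s["contact_force"].round(1),round(float(s["gripper_width"]),4),"q",s["joints"].round(2))
H=np.array([.551,.0215,0]);sl=-54
print("to before",((H-.06*h(sl)+.22*Z-d)*100).round(2),"to in",((H+.22*Z-d)*100).round(2))
E
python3 st.py
python3 - <<'E'
from sim import *
# hanger & thick seen now
m=bot.camera_model("wrist");bot.get_image("wrist")
for n in ("hanger_plate","thick","hanger_hook"): print(n,[(np.round(d["at"]),round(d["score"],2),onplane("wrist",d["at"],.166,m).round(4)) for d in bot.search_frame("wrist",n)])
print(proj("wrist",[.551,.0215,.166],m))
E
```

```text
20.75 disc [0.4504 0.0911 0.224 ] az -103.0 F [-0.3 -0.2 -2.1] 0.0535 q [-0.03  0.52 -0.77  1.84  0.67  1.66 -1.28]
to before [ 6.54 -2.1  -0.4 ] to in [10.06 -6.96 -0.4 ]
hanger_plate [(array([513., 296.]), 0.82, array([ 0.5864, -0.0816,  0.166 ])), (array([507., 296.]), 0.19, array([ 0.581 , -0.0799,  0.166 ]))]
thick [(array([493., 229.]), 0.88, array([0.5457, 0.0432, 0.166 ]))]
hanger_hook [(array([513., 299.]), 0.97, array([ 0.5878, -0.0887,  0.166 ])), (array([495., 230.]), 0.41, array([0.5468, 0.0418, 0.166 ]))]
[495.04800288 245.3379038 ]
```

```bash
python3 - <<'E'
from sim import *
m=bot.camera_model("wrist");im=bot.get_image("wrist");cv2.imwrite("pics/w11.png",im[:,:,::-1]);print("cam",np.array(m["extrinsics"])[:3,3].round(3))
d=bot.regions_of("wrist","thick")[0];M=d["mask"];r=np.argwhere(M);print("mask rows",r[:,0].min(),r[:,0].max(),"cols",r[:,1].min(),r[:,1].max(),M.sum())
t=np.linspace(0,2*np.pi,73)
for c in ([.551,.0215],):
    P=np.array([proj("wrist",[c[0]+.028*np.cos(a),c[1]+.028*np.sin(a),z],m) for a in t for z in (.15,.166)]);print("model cols",P[:,0].min().round(),P[:,0].max().round(),"rows",P[:,1].min().round(),P[:,1].max().round())
print("stem",[proj("wrist",[.551,.0215,z],m).round(1) for z in (.166,.2,.22,.25,.3)])
g=cv2.cvtColor(im,cv2.COLOR_RGB2GRAY)[190:330,400:600]; g=cv2.resize(g,(100,56),interpolation=cv2.INTER_AREA)
print("\n".join("%3d "%(190+2.5*i)+"".join("#" if q<50 else "+" if q<90 else "-" if q<130 else "." if q<160 else " " for q in row) for i,row in enumerate(g)))
E
```

```text
cam [0.483 0.231 0.274]
mask rows 193 258 cols 447 547 4911
model cols 446.0 546.0 rows 196.0 261.0
stem [array([495.9, 241.5]), array([511.5, 290.9]), array([522.1, 324.3]), array([540.3, 381.9]), array([579.2, 505.2])]
190                                                                                        ..-+#+.......
192                                              ..---------.....                            .+-........
195                                         .-+++++++++++++++++++                            .-.-.......
197                                      .-++++++++++++++++++++++-                           ..---......
200                                    -++++++++++++++++++++++++++    .-.                     .---------
202                                  -++++++++++++++++++++++++++++--++++-                      ..------.
205                                .+++++++++++++++++++++++++++++++++++++.                              
207                              -+++++++++++++++++++++++++++++++++++++++-                              
210                             -++++++
[... 4300 characters left out ...]
                           -++++.                                  ...
315 ##++++++######+                                           ++++-                                .....
317 #+---++########+.                                         -++++.                             .......
320 #+--+##############-                                      .++++-                           .........
322 #+--+################-                                     +++++           .....-------+-...........
325 #+-+##################+                               ....-++++++++++++++++++++++++++#+++-..........
327 #######################-        ....---+++++++++++++++++++###+++++##+###+###+++++++++#++++..........
```

The hanger model matches the picture within about 3 px, with the stem at (511,290). Proceeding to insert.

Call:
arm_command(targets=[0.9, -0.3, -0.1, 0, 0, 0, 1.8, -0.6, -0.1, 0, 0, 0, 1.8, -0.6, -0.1, 0, 0, 0, 1.4, -0.4, -0.1, 0, 0, 0, 0.64, -0.2, 0, 0, 0, 0, 0.35, -0.48, 0, 0, 0, 0, 0.5, -0.69, 0, 0, 0, 0, 0.5, -0.69, 0, 0, 0, 0, 0.5, -0.69, 0, 0, 0, 0, 0.5, -0.69, 0, 0, 0, 0, 0.4, -0.55, 0, 0, 0, 0, 0.25, -0.34, 0, 0, 0, 0, 0, 0, 0, 0, 0, 0, 0, 0, 0, 0, 0, 0])

```text
t: 22.45
tcp_pos: [0.5486, 0.042, 0.2314]
tcp_rot: [0.731, 0.581, -0.281, 0.223]
contact_force: [-0.2, 0.5, -0.9]
gripper_width: 0.0536
grasp_force: 42.3
```

```bash
python3 st.py; python3 m2.py w12 .004 | tail -n +2
```

```text
22.45 disc [0.5458 0.0277 0.2208] az -103.1 F [-0.2  0.5 -0.9] 0.0536 q [ 0.06  0.6  -0.7   1.71  0.8   1.66 -1.12]
to before [-3.01  4.23 -0.08] to in [ 0.52 -0.62 -0.08]
patch centre [0.5455 0.0289 0.2165] z 0.2205
0.57 [321. 297.] -> [0.5478 0.0409 0.2205] 5829
0.19 [326. 323.] -> [0.5421 0.0038 0.2205] 1631
circle [0.5429 0.0336] 0.00334 in tool [ 0.0029 -0.0036  0.0174]
 0 +-+++++######################+          
 1 +++++++++######################.        
 2 +++++++++++#####################-       
 3 ++++++++++++++###################.      
 4 +-++++++++++++++##################      
 5 +-+++++++++++++++++###############-     
 6 +++++++++++++++-..---+############-     
 7 +++++++++++++-........---+#########+    
 8 ++++++++++++..... ...---..--########+   
 9 +++++++++++..........-+-..---+########- 
10 +++++++++-....--..........-..-+#######+ 
11 #######++-...--...........-..--+######+ 
12 #######+-...-..............-----+###+-. 
13 #######+............ ........---++++++  
14 ######++........... ..........---++++++ 
15 ######+-........-. ............--+++++++
16 #++++++.......-
[... 336 characters left out ...]
         -++++++++++++++-........-+++++++
25 ++-.        .-++++++++++-.......++++++++
26 #######+      .++++++++++-.-...-++++++++
27 #########     .++++++++++++-...+++++++++
28 #########-    .-+++++++++++...+++++++++#
29 #########-   .  -++++++++++-.-++++++++--
30 ########+    .. .-+++++++++++++++++++-  
31 ++#####+--.  ....-++++++++++++++++++-   
32 #################++++++++###++++++-     
33 ###############################+-       
34 #################################-      
35 ################################+       
36 #################################-.++-  
37 ++++++++###################++#+.    +-  
38 +++++++++##################+.       -+  
39 #####+++#################+          -+.
```

Call:
arm_command(targets=[0.2, -0.28, 0, 0, 0, 0, 0.2, -0.28, 0, 0, 0, 0, 0.05, -0.05, 0, 0, 0, 0, 0, 0, 0, 0, 0, 0, 0, 0, 0, 0, 0, 0])

```text
t: 23.05
tcp_pos: [0.5531, 0.0358, 0.2314]
tcp_rot: [0.731, 0.581, -0.281, 0.223]
contact_force: [-0.5, 0.1, -1.7]
gripper_width: 0.0532
grasp_force: 42.3
```

```bash
python3 st.py; python3 m2.py w13 .004 | tail -n +2; python3 - <<'E'
from sim import *
m=bot.camera_model("wrist");print("stem model px at .2205",proj("wrist",[.551,.0215,.2205],m),proj("wrist",[.551,.0215,.28],m))
im=cv2.imread("pics/w13.png");g=cv2.cvtColor(im,cv2.COLOR_BGR2GRAY)[270:410,260:440]; g=cv2.resize(g,(90,56),interpolation=cv2.INTER_AREA)
print("\n".join("%3d "%(270+2.5*i)+"".join("#" if q<40 else "+" if q<65 else "-" if q<90 else ":" if q<115 else "." if q<150 else " " for q in row) for i,row in enumerate(g)))
E
```

```text
23.05 disc [0.5504 0.0215 0.2208] az -103.1 F [-0.5  0.1 -1.7] 0.0532 q [ 0.07  0.6  -0.7   1.7   0.81  1.66 -1.11]
to before [-3.47  4.85 -0.08] to in [ 0.06 -0.   -0.08]
patch centre [0.5501 0.0227 0.2165] z 0.2205
0.81 [316. 294.] -> [0.5512 0.038  0.2205] 5739
0.51 [278. 264.] -> [0.5451 0.0679 0.2205] 233
circle [0.5486 0.0285] 0.0037 in tool [ 0.0039 -0.0027  0.0165]
 0 +++++++######################+          
 1 +++++++++######################.        
 2 +++++++++++#####################-       
 3 +++++++++++++####################.      
 4 ++++++++++++++++##################      
 5 +++++++++++++++++++###############-     
 6 +++++++++++++++--....+############-     
 7 +++++++++++++-...... ..--++########+    
 8 +++++++++++-..............--########+   
 9 ++++++++++-....-.....-+.  .--+########- 
10 ######+++-...---......... ...-+#######+ 
11 ########+...---.............---+######+ 
12 #######+-...-.................-++###+-. 
13 #######+..........--...........-++#+++  
14 +#####+-.........+++-........ ..-++++#+ 
15 +++++#++-.......+++++-..........-+++++++
16 +++++++++++--..++
[... 5734 characters left out ...]
#######+###########################
392 ##############################################################+###########################
395 ##########################################################################################
397 ##########################################################################################
400 ##########################################################################################
402 ##########################################################################################
405 ##########################################################################################
407 ##########################################################################################
```

The stem is centred in the thin: column about 321, disc centre about 320. A small seating push, then lower.

Call:
arm_command(targets=[0.04, -0.06, 0, 0, 0, 0, 0, 0, -0.5, 0, 0, 0, 0, 0, -1, 0, 0, 0, 0, 0, -1, 0, 0, 0, 0, 0, -1, 0, 0, 0, 0, 0, -0.6, 0, 0, 0, 0, 0, -0.3, 0, 0, 0, 0, 0, 0, 0, 0, 0, 0, 0, 0, 0, 0, 0])

```text
t: 24.05
tcp_pos: [0.5538, 0.0353, 0.1875]
tcp_rot: [0.731, 0.581, -0.281, 0.223]
contact_force: [0.3, 0.3, -1.5]
gripper_width: 0.0533
grasp_force: 42.2
```

```bash
python3 st.py
```

```text
24.05 disc [0.5511 0.0211 0.1769] az -103.1 F [ 0.3  0.3 -1.5] 0.0533 q [ 0.06  0.65 -0.69  1.73  0.83  1.6  -1.16]
to before [-3.53  4.9   4.31] to in [-0.01  0.04  4.31]
```

Call:
arm_command(targets=[0, 0, -0.1, 0, 0, 0, 0, 0, -0.05, 0, 0, 0, 0, 0, 0, 0, 0, 0])

```text
t: 24.35
tcp_pos: [0.5536, 0.035, 0.1865]
tcp_rot: [0.731, 0.581, -0.281, 0.223]
contact_force: [-0.3, -1.0, 2.2]
gripper_width: 0.0534
grasp_force: 43.9
```

Call:
arm_command(targets=[0, 0, -0.05, 0, 0, 0, 0, 0, -0.05, 0, 0, 0, 0, 0, 0, 0, 0, 0])

```text
t: 24.65
tcp_pos: [0.5537, 0.0349, 0.1858]
tcp_rot: [0.731, 0.581, -0.281, 0.224]
contact_force: [-0.5, 1.1, 4.7]
gripper_width: 0.0538
grasp_force: 45.7
```

Call:
arm_command(targets=[0, 0, -0.05, 0, 0, 0, 0, 0, 0, 0, 0, 0, 0, 0, 0, 0, 0, 0])

```text
t: 24.95
tcp_pos: [0.5538, 0.0349, 0.1856]
tcp_rot: [0.731, 0.58, -0.281, 0.224]
contact_force: [-0.8, 0.7, 5.6]
gripper_width: 0.0534
grasp_force: 46.3
```

```bash
python3 st.py
```

```text
24.95 disc [0.5511 0.0207 0.175 ] az -103.0 F [-0.8  0.7  5.6] 0.0534 q [ 0.06  0.66 -0.69  1.73  0.84  1.6  -1.17]
to before [-3.53  4.94  4.5 ] to in [-0.01  0.08  4.5 ]
```

Firm contact at about the expected height. Release.

Call:
arm_command(targets=[0, 0, 0, 0, 0, 0, 0, 0, 0, 0, 0, 0, 0, 0, 0, 0, 0, 0, 0, 0, 0, 0, 0, 0, 0, 0, 0, 0, 0, 0, 0, 0, 0, 0, 0, 0], hand=0.95)

```text
t: 25.55
tcp_pos: [0.5535, 0.0351, 0.1843]
tcp_rot: [0.731, 0.581, -0.281, 0.223]
contact_force: [0.1, 0.2, -0.3]
gripper_width: 0.0807
grasp_force: 0.0
```

```bash
python3 st.py; cat > m3.py <<'E'
from look import *
import sys
z=.174;x,y=.551,.0215
pa,det,m,mp=disc("thin",z,(x,y),sys.argv[1])
g2=cv2.resize(cv2.cvtColor(pa,cv2.COLOR_RGB2GRAY),(64,40),interpolation=cv2.INTER_AREA)
print("\n".join("%2d "%i+"".join("#" if q<45 else "+" if q<75 else "-" if q<110 else ":" if q<135 else "." if q<160 else " " for q in row) for i,row in enumerate(g2)))
print("stem px",proj("wrist",[x,y,z],m),"cam",np.array(m["extrinsics"])[:3,3].round(3))
E
python3 m3.py w14
```

```text
25.55 disc [0.5508 0.0208 0.1737] az -103.1 F [ 0.1  0.2 -0.3] 0.0807 q [ 0.06  0.66 -0.68  1.73  0.83  1.6  -1.17]
to before [-3.51  4.92  4.63] to in [0.02 0.07 4.63]
0.63 [313. 292.] -> [0.5513 0.0413 0.174 ] 6125
 0 +++++++++++++++++++-.                       :+##########+++:    
 1 +++++++++++++++++++-.                          .-########+++-   
 2 +++++++++++++++++++-                               :+######+-   
 3 ++++++++++++++++++-:                                  .-####.   
 4 +++++++++++++++++++-.                                     .:    
 5 +++++++++++++++++++-.        .......:..                         
 6 +++++++++++++++++++-      ..:::::::::::::::..                   
 7 +++++++++++++++++++-. ..::::::::::::::::::..::-:.               
 8 +++++++++++++++++++-:...::::::::::::---::..:::::--+-.           
 9 ##+++++++++++++++--::...:----:::::::::-:::::::::::-+++-.        
10 ########++++++++-::...::--:::::::::::::::::::::::::-++++++:     
11 +++++++++++++++--:...:::::.::::::::::::::::::::::::::-++++++-   
12 :..............::...:::::::----:::::::::::::::::::::::-+++++++-.
[... 1196 characters left out ...]
--+++++---++++++++++++++++++
31             .-###########-:........:--++++++++++++++++++++++++++
32              .-#########-.      ....:-++++++++++++++++++++++++++
33               .-+++++-:.                   ..::------+++++++++++
34                                                           ......
35                                    ::---++++-.                  
36                              .:---:.    :----:                  
37                         .:--::.         .-----                  
38                    .:---:                :----.                 
39 ::::------------+###--::::::::...........:-----                 
stem px [323.32190454 307.97169179] cam [0.583 0.164 0.223]
```

Call:
arm_command(targets=[0.07, 0.33, 0.37, 0, 0, 0, 0.15, 0.65, 0.74, 0, 0, 0, 0.23, 1, 1.1, 0, 0, 0, 0.3, 1.3, 1.5, 0, 0, 0, 0.3, 1.3, 1.5, 0, 0, 0, -0.5, 1.8, 1.2, 0, 0, 0, -2, 2, 1, 0, 0, 0, -2, 2, 1, 2, 0, 0, -2, 2, 1, 4, 0, 0, -2, 1.5, 1, 4, 0, 0, -1, 0.5, 1, 4, 0, 0, 0, 0, 0, 4, 0, 0, 0, 0, 0, 4, 0, 0, 0, 0, 0, 4, 0, 0, 0, 0, 0, 0, 0, 0, 0, 0, 0, 0, 0, 0])

```text
t: 27.25
tcp_pos: [0.4686, 0.1794, 0.299]
tcp_rot: [0.762, 0.629, -0.143, 0.053]
contact_force: [-0.7, -0.1, -0.2]
gripper_width: 0.0812
grasp_force: 0.0
```

```bash
cat > fin.py <<'E'
from look import *
import sys
s=bot.get_state();print(s["t"],s["tcp_pos"].round(3),s["joints"].round(2))
z=.174;x,y=.551,.0215
for cam in ("wrist","top","scene"):
    m=bot.camera_model(cam);im=bot.get_image(cam);cv2.imwrite(f"pics/{cam}_{sys.argv[1]}.png",im[:,:,::-1])
    E=np.array(m["extrinsics"]);K=np.array(m["K"]);n=320;g=(np.arange(n)-n/2)*.00025
    X,Y=np.meshgrid(x+g,y+g,indexing="ij");q=(np.stack([X,Y,np.full_like(X,z)],-1)-E[:3,3])@E[:3,:3]@K.T
    mp=(q[...,:2]/q[...,2:]).astype(np.float32);pa=cv2.cvtColor(cv2.remap(im,mp[...,0],mp[...,1],cv2.INTER_LINEAR),cv2.COLOR_RGB2GRAY)
    print(cam,"cam at",E[:3,3].round(2),"px",proj(cam,[x,y,z],m).round(),"levels",np.percentile(pa,[5,30,60,95]))
    lo,hi=np.percentile(pa,[3,97]);g2=cv2.resize(pa,(56,40),interpolation=cv2.INTER_AREA)
    ch="#%+=-:. "
    print("\n".join("%2d "%i+"".join(ch[int(np.clip((v-lo)/(hi-lo+1e-6)*8,0,7))] for v in row) for i,row in enumerate(g2)))
E
python3 fin.py a
```

```text
27.25 [0.469 0.179 0.299] [ 0.16  0.41 -0.91  1.71  0.41  1.49 -1.05]
wrist cam at [0.5  0.28 0.39] px [458. 330.] levels [  2.   5.  26. 163.]
 0                           .:-==+%%%%%%%%%%%%+==--:::... 
 1                     ..:-+%%#########################%%%+
 2               .::==+%###################################
 3          .:-=+%#########################################
 4    ..:-++%##############################################
 5 -=+%%###################################################
 6 ########################################################
 7 ########################################################
 8 ########################################################
 9 ######################################################%%
10 ###################################################%%%%%
11 ###############################################%%%%%%%%%
12 ############################################%%%%%%%%%%%%
13 #########################################%%%%%%%%%%%%%%%
14 ######################################%%%%%%%%%%%%%%%%%#
15 ##################################%%%%%%%%%%%%%%%%%%#
[... 5679 characters left out ...]
        -%%=::::::.......:=++++%%%%%+%%%++=--+=:        
29         -%%=:..:--:.....:-=++++%%#%%%%%++++%%%=.        
30         :+#+-..:--:.....:--===+%%%%%%++++%###%-         
31          -##+-..-+=::...:::::-=+%%%%%+%%%####%:         
32          :+##+-:-%%+--:::::..:-+%##%%###%%%%%=.         
33          .-###+=+%#%%++==--:::=+%######%=::--:          
34           .+###%%%%%%%%%%%+++++%######%=:  ...          
35            :+######%+++++%##%%%%######%=.               
36             :+######%++++%%%%%%#######%-                
37              :=+########%%#%%#########%-                
38               .:-+###################%=:                
39                 .:-+%#############%+=::.
```

Call:
arm_command(targets=[-1, 1, 0.5, 0, 0, 0, -1, 2, 0.5, 0, 0, 0, -1, 2, 0.5, 0, 0, 0, 0, 1, 0, 0, 0, 0, 0, 0, 0, 0, 0, 0, 0, 0, 0, 0, 0, 0, 0, 0, 0, 0, 0, 0, 0, 0, 0, 0, 0, 0, 0, 0, 0, 0, 0, 0, 0, 0, 0, 0, 0, 0, 0, 0, 0, 0, 0, 0, 0, 0, 0, 0, 0, 0, 0, 0, 0, 0, 0, 0, 0, 0, 0, 0, 0, 0, 0, 0, 0, 0, 0, 0, 0, 0, 0, 0, 0, 0, 0, 0, 0, 0, 0, 0, 0, 0, 0, 0, 0, 0, 0, 0, 0, 0, 0, 0])

```text
t: 29.3
tcp_pos: [0.4391, 0.2389, 0.3135]
tcp_rot: [0.762, 0.629, -0.143, 0.053]
contact_force: [0.3, -0.8, 0.6]
gripper_width: 0.0812
grasp_force: 0.0
```

```bash
python3 - <<'E'
from sim import *
old=cv2.cvtColor(cv2.imread("pics/scene_a.png"),cv2.COLOR_BGR2GRAY)[200:290,300:385].astype(np.float32)
m=bot.camera_model("scene")
ims=[bot.get_image("scene") for _ in range(6)]
for im in ims[::5]: 
    g=cv2.cvtColor(im,cv2.COLOR_RGB2GRAY)[200:290,300:385].astype(np.float32);print("shift vs before",cv2.phaseCorrelate(old,g))
bot.get_image("scene")
for n in ("thin","thick","plain"):
    print(n,[(np.round(d["at"]),round(d["score"],2)) for d in bot.search_frame("scene",n)])
# full model outline vs steel blob
im=bot.get_image("scene");d=[r for n in("thin","thick") for r in bot.regions_of("scene",n) if abs(r["at"][0]-343)<25 and abs(r["at"][1]-252)<25]
for r in d: a=np.argwhere(r["mask"]);print("mask rows",a[:,0].min(),a[:,0].max(),"cols",a[:,1].min(),a[:,1].max())
t=np.linspace(0,6.28,72)
for lo,hi in((.15,.166),(.166,.174)):
    P=np.array([proj("scene",[.551+.028*np.cos(a),.0215+.028*np.sin(a),z],m) for a in t for z in(lo,hi)]);print("model",lo,P.min(0).round(1),P.max(0).round(1))
E
```

```text
shift vs before ((0.0696174426448124, -0.003170820150039333), 0.8377981317190476)
shift vs before ((0.06392873000247334, -0.1117515048809139), 0.8423042323265547)
thin [(array([232., 268.]), 0.92), (array([346., 250.]), 0.69)]
thick [(array([434., 211.]), 0.58), (array([338., 265.]), 0.56)]
plain [(array([199., 340.]), 0.79)]
mask rows 239 264 cols 330 356
mask rows 257 268 cols 329 350
model 0.15 [327.6 240.7] [355.1 268.3]
model 0.166 [327.7 238.7] [355.3 264.5]
```

The stack is still, and its outline matches the model of thick below thin within a pixel or two. The plain disc hasn't moved.

```bash
python3 -c "
from station import bot
print(bot.finish_job())"
```

```text
the job is handed in; nothing more can be done
None
```

I've handed the job in at about 30 s of robot time. The thick mass is on the hanger plate with the thin one on top, flat and centred within about 2 mm by camera, slots about 110° apart. The hanger is at rest, the gripper is clear, and the plain disc wasn't touched.

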